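# Feel which end of the spacer sleeve is deep and load it over the cradle's pilot

### The job

Each spacer sleeve on the two-lane drain rack has a deep seat at one end and a shallow one at the other, and the ends look alike: with the left-hand sleeve still lying in its lane, take the plug gauge and gently try it straight into that sleeve's upper end to feel how deep it goes, then put the gauge back on its stand. Load that sleeve into the sloping assembly cradle with its deep seat down over the pilot, turned end for end if need be, and leave it fully home against the end stop. Leave the other sleeve in its lane and the ratchet, socket and grease jar where they are.

Things in the scene. Friction and masses are not known exactly. Their poses are not given: they have to be found in the camera images.
- sleeve_a_c (a point): Centre of one spacer sleeve: plain round aluminium tube, 54 mm outside diameter, 120 mm long, about 0.5 kg, loose. x is its axis; which end is the deep one is to be felt, not read off this frame. Each end has a round seat 42 mm wide with a 24 mm bore in its floor, 4 mm deep at one end and 18 mm at the other. At the start it lies in one of the rack's lanes, either way round, against the end stop.
- sleeve_b_c (a point): Centre of the other spacer sleeve, of the same make and outward look. Which of the two lies in which lane differs from start to start.
- left_lane (a point): Left-hand (robot's left, +y) lane of the fixed steel drain rack: rest sloping 32 degrees from level, V saddles 12 mm wide, 33 mm down and 52 mm up the slope from this point, stop at the low end; free for fingers between them to 49 mm under the axis. This point is the centre of a sleeve lying there, 105 mm above the bench; x runs up the slope along its axis, y level, z square to the slope, up.
- right_lane (a point): The same for the right-hand lane, 100 mm beside the left one. All saddles are 75 mm wide and end about 5 mm below the level of the sleeve's axis.
- cradle_home (a point): Assembly cradle (fixed aluminium): slope, saddles, stop and axes as a rack lane's, plus a pilot on the stop: a stub 36 mm wide, 15 mm long, on the axis. This point is the sleeve's centre when fully home (end on the stop), 105 mm above the bench; shallow seat down, it stays 11 mm short. Lower it into the saddles 17 mm or more up the slope, then push it down: it may not slide by itself.
- gauge_grip (a point): Grip point of the loose plug gauge, on its axis: dark hexagonal steel handle, 24 mm across flats (two flats, at +y and -y, are upright as it lies on the stand), from 40 mm ahead to 50 mm behind this point, with a bright round plug 38 mm in diameter on the front end. x points along the axis to the plug. About 0.24 kg.
- gauge_nose (a point): Centre of the flat front of the plug, 70 mm ahead of the grip point on the gauge's axis. The plug is 30 mm long, with a chamfer 2.5 mm wide and 4 mm long at the front.
- stand_rest (a point): Gauge stand (fixed, black, foot 120 x 80 x 10 mm): two uprights with notches, 10 mm thick, centred 31 mm ahead of and 41 mm behind this point, carry the handle; between them it is free for fingers above the 10 mm foot. This point is where the gauge's grip point rests, 52 mm above the bench; x points where the plug points, z up.
- ratchet: Bystander: ratchet handle lying on the bench, 190 mm long, 38 mm wide at the head, up to 36 mm high. Origin near its middle, at the bench; x towards the head.
- socket: Bystander: deep socket standing on the bench, 34 mm in diameter, 80 mm high. Origin at the centre of its foot.
- grease: Bystander: grease jar standing on the bench, 68 mm in diameter, 85 mm high. Origin at the centre of its foot.
Not all that is in view belongs to the job. Leave any orange or turquoise look-alike of the part that bears sleeve_a_c alone. Leave any pink look-alike of the part that bears gauge_grip alone.

How it is judged:
On the way, in this order (a step that is already met when the one before it is completed fails the run):
1. the gauge's plug is pressed into the upper end of the sleeve in the left-hand lane, in line with it (((contact force between gauge and sleeve_a above 1 N and distance between sleeve_a_c and left_lane below 0.015 m) or (contact force between gauge and sleeve_b above 1 N and distance between sleeve_b_c and left_lane below 0.015 m)) and angle between the x axis of gauge_grip and the x axis of left_lane, either way round below 0.15 rad and x of gauge_nose in the frame of left_lane between 0.035 and 0.059 m), for 0.1 s.
2. that sleeve lies fully home in the cradle, deep seat over the pilot, and the other one still in the right-hand lane ((((distance between sleeve_a_c and cradle_home below 0.006 m and angle between the x axis of sleeve_a_c and the x axis of cradle_home, either way round below 0.08 rad) and distance between sleeve_b_c and right_lane below 0.015 m) or ((distance between sleeve_b_c and cradle_home below 0.006 m and angle between the x axis of sleeve_b_c and the x axis of cradle_home, either way round below 0.08 rad) and distance between sleeve_a_c and right_lane below 0.015 m))), for 0.1 s.
At the end, for the whole second after the job is handed in: Left-lane sleeve at rest in the cradle, centre within 6 mm of cradle_home (deep seat down over the pilot), in line within 0.08 rad; other sleeve at rest within 15 mm of right_lane; gauge at rest on its stand, grip point within 15 mm of stand_rest, at most 60 mm high, in line within 0.2 rad ((((distance between sleeve_a_c and cradle_home below 0.006 m and angle between the x axis of sleeve_a_c and the x axis of cradle_home, either way round below 0.08 rad) and distance between sleeve_b_c and right_lane below 0.015 m) or ((distance between sleeve_b_c and cradle_home below 0.006 m and angle between the x axis of sleeve_b_c and the x axis of cradle_home, either way round below 0.08 rad) and distance between sleeve_a_c and right_lane below 0.015 m)) and horizontal distance between gauge_grip and stand_rest below 0.015 m and height (world z) of gauge_grip below 0.06 m and angle between the x axis of gauge_grip and the x axis of stand_rest, either way round below 0.2 rad and linear speed of each of sleeve_a, sleeve_b, gauge below 0.02 m/s); the robot touches nothing.
It fails at once if the gauge is forced against a sleeve with more than 40 N (contact force between gauge and sleeve_a above 40 N or contact force between gauge and sleeve_b above 40 N).
It fails at once if the ratchet is moved by more than 30 mm (distance of ratchet from where it was at the start of the episode above 0.03 m).
It fails at once if the socket is moved by more than 30 mm (distance of socket from where it was at the start of the episode above 0.03 m).
It fails at once if the grease jar is moved by more than 30 mm (distance of grease from where it was at the start of the episode above 0.03 m).
It also fails if it takes over 72 s, if anything falls off the work surface, if the arm or the gripper's body presses on something with over 40 N, if the wrist force passes 120 N, or if a joint passes its speed limit or range.

### The arm

A 6-joint arm with a two-finger parallel gripper is mounted at the origin on the work surface. World frame = base frame: x ahead of the robot, y to its left, z up, the work surface at z = 0. Lengths are in m, angles in rad, forces in N, time in s.
With the tool pointing down it reaches from about 0.25 to 0.775 m from the base axis. Payload 4 kg.
Tool frame: the origin (TCP) lies on the centre line of the jaws, within the pads' length; the fingertips stand 19 mm ahead of it and the grasp point (between the pads) is the TCP; x points along the fingers, z is the direction in which the jaws open and shut, and the axes are right-handed (so a half turn about x gives the same grasp; the last joint's range is limited). The gripper opens to 94 mm and grips with 3 to 60 N. Pads are 16 mm wide; open, the fingers measure 119 mm over their backs; the gripper's body (75 mm by 177 mm) begins 78 mm behind the grasp point.
Start: joints at [-1.241, 0.087, 1.371, -0, 1.684, -0.103], TCP at [0.231, -0.499, 0.225] pointing down, gripper open.
Joint ranges: [-3.1, 3.1], [-0.76, 2.03], [0.27, 2.55], [-1.08, 4.22], [0.17, 2.65], [-2.57, 2.57]. Speed limits (rad/s): [2.79, 2.79, 3.14, 3.14, 3.14, 3.14].

### API

Orientations are given as [roll, pitch, yaw] about the fixed x, y, z axes, in that order (R = Rz(yaw) Ry(pitch) Rx(roll)).
In Python, from bench import robot, snapshot, camera_params gives the robot as it stands.
- The arm moves only by the tool step_arm, never from a script. Its argument "motion" is text: rows parted by semicolons, each of 7 numbers parted by spaces: the opening in per cent of the stroke, from 0 (shut) to 100 (fully open), then the shift along the tool's x, y, z in cm, then the turn, a rotation vector about the tool's x, y, z in rad. A call has 1 to 20 rows; each row shifts and turns the commanded pose from where the row before left it, along the tool's axes as they then stand; what a row does not reach is not made up. A row lasts 1/12 s, in which the tool goes at most 41.7 mm and 7.16 degrees, less where a joint would pass 70% of its speed; a pose out of reach is approached as far as the arm can. A call with a gripper value outside its range is refused whole. The fingers move at their own pace and stop on an object; the grip force is fixed at half the most. Time passes only in rows, so rows that do not move let the fingers close. It gives the time, the measured TCP pose, the force and the opening at its end, in the units of the state.
- robot.get_obs(): the state, without advancing time (a new reading comes with each control period).
- snapshot(name): name is "side" or "top"; returns the picture (420x560x3 uint8, red, green, blue); there is no depth.
- camera_params(name): a dict with "fx", "fy", "cx", "cy" (pixels), "D" ([k1, k2, p1, p2, k3] as OpenCV has them; the pictures are not rectified), "R" (3x3) and "t" (3): a world point X has camera coordinates R X + t. Camera axes: x right, y down, z forward; pixel columns grow to the right and rows downward; lengths in m; the calibration is good to about 2 mm. A picture is of the moment at which its call begins. camera_params takes no time and is no camera call.
- robot.close_job(): hands the job in, once; it reports no verdict.
The state is a dict: "time": time; "joint_positions": joint angles; "qvel": joint speeds; "joint_torque": joint torques, N m; "tool_pos": TCP position; "ee_rot": TCP orientation; "wrist_force": force on the tool from outside, world axes, zero at the start; "wrist_torque": the same for the moment, N m; "width": finger opening in m.
Only numpy, scipy, OpenCV 4.12 (cv2) and the standard library are available. Lean on these libraries where they do the work, as an engineer would, in place of code of your own. Each camera call takes 0.05 s, during which the arm holds its last target.

## Working session

There is one attempt and no reset: what is moved stays moved. The work goes in short steps, Python scripts to look and compute and a tool call to move; the robot and the scene stay as the last step left them, time stands still between calls to the robot, and variables do not carry over. Pictures are saved under pics/ and viewed, and the job is handed in when it is done.

Besides the shell and the picture viewer there is one more tool, called after "Emit:" as name(argument=value, ...), one argument or row to a line, values as JSON. step_arm: Moves the arm, as the interface text tells. Its arguments: {"type":"object","properties":{"motion":{"type":"string"}},"required":["motion"]}

```bash
ls; mkdir -p pics
python3 - <<'E'
from bench import robot,snapshot,camera_params
import cv2
o=robot.get_obs(); print(o)
for n in("side","top"):
    p=camera_params(n); print(n,p)
    cv2.imwrite(f"pics/{n}0.png",snapshot(n)[:,:,::-1])
E
```

```text
pics
{'time': 0.0, 'joint_positions': array([-1.24106576e+00,  8.79702241e-02,  1.37221497e+00, -3.26642190e-05,
        1.68356964e+00, -1.03085074e-01]), 'qvel': array([-7.45604623e-04,  7.97181081e-05, -1.38890624e-03, -1.13885630e-03,
        7.44251544e-04, -3.00821210e-03]), 'joint_torque': array([ 2.52726693e-07, -3.40181315e+01, -3.02427328e+01,  7.17650517e-02,
        3.26915283e-02, -1.65496149e-04]), 'tool_pos': array([ 0.23052079, -0.49882408,  0.22331572]), 'ee_rot': array([3.05352126, 1.56863391, 1.91553693]), 'wrist_force': array([ 0.33143425, -0.60349098,  0.64194591]), 'wrist_torque': array([-0.01706361,  0.00428317, -0.03420941]), 'width': 0.09401900279866891}
side {'fx': 408.6324310475812, 'fy': 408.6324310475812, 'cx': 283.41252260954803, 'cy': 213.45683444033284, 'D': array([-0.00444817,  0.        ,  0.        ,  0.        ,  0.        ]), 'R': array([[-0.93322011, -0.35907805, -0.01277391],
       [-0.18079133,  0.49999419, -0.84694764],
       [ 0.31050719, -0.78807916, -0.53152283]]), 't': array([0.55684051, 0.14739447, 1.08228918])}
top {'fx': 449.0013775175422, 'fy': 449.0013775175422, 'cx': 272.22284269645803, 'cy': 211.36227209262353, 'D': array([-0.00378225,  0.        ,  0.        ,  0.        ,  0.        ]), 'R': array([[-0.08536143, -0.99634517, -0.00311881],
       [-0.97104863,  0.08389428, -0.22366563],
       [ 0.22310982, -0.0160639 , -0.97466095]]), 't': array([0.1348382 , 0.57313394, 1.11805045])}
```

View pics/side0.png

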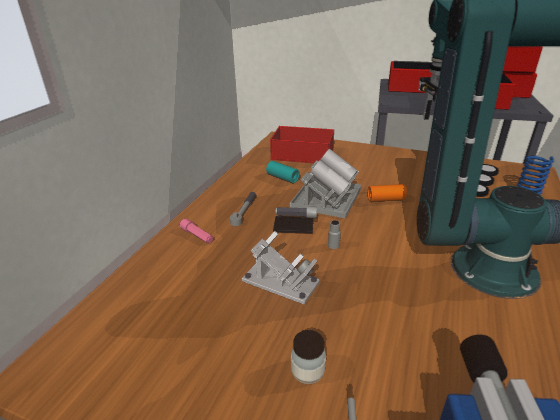

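View pics/top0.png

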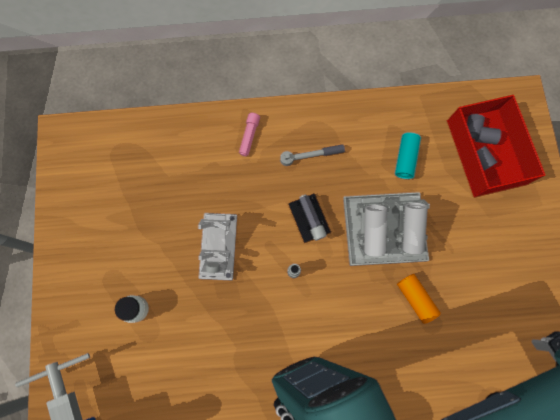

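Run:
```python
import cv2
t=cv2.imread("pics/top0.png"); s=cv2.imread("pics/side0.png")
cv2.imwrite("pics/t1.png",cv2.resize(t[170:300,180:440],None,fx=3,fy=3,interpolation=2))
cv2.imwrite("pics/s1.png",cv2.resize(s[140:310,220:400],None,fx=3.5,fy=3.5,interpolation=2))
```

```text
(no output)
```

View pics/t1.png

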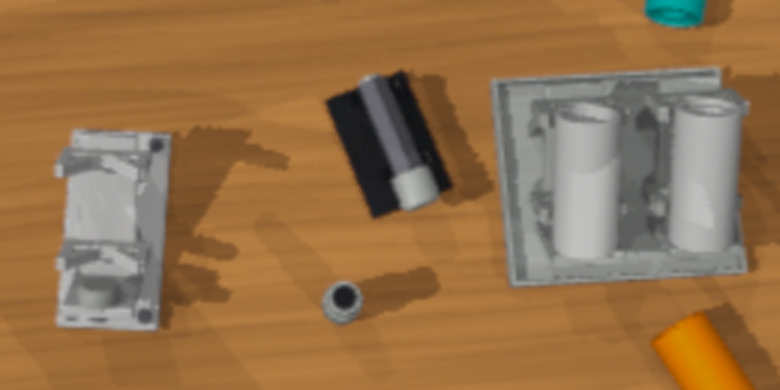

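View pics/s1.png

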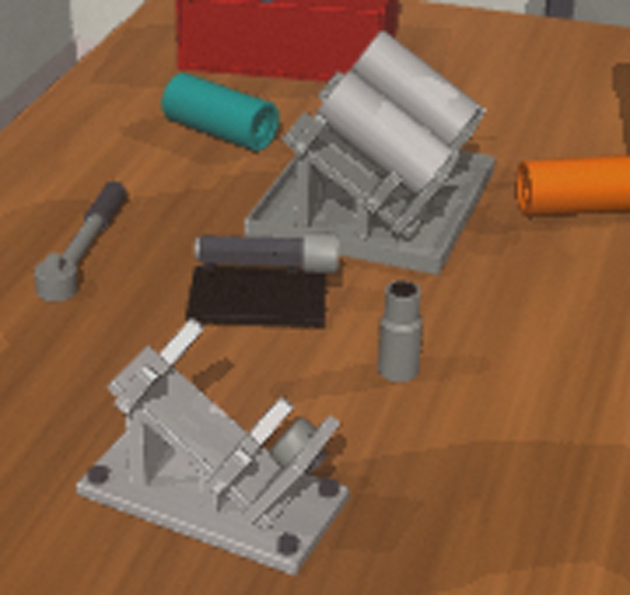

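Run:
```python
import cv2
t=cv2.imread("pics/top0.png"); s=cv2.imread("pics/side0.png")
def crop(im,x0,y0,w,h,f,n):
    c=cv2.resize(im[y0:y0+h,x0:x0+w],None,fx=f,fy=f,interpolation=cv2.INTER_CUBIC)
    for i in range(0,w,10):
        cv2.line(c,(i*f,0),(i*f,6),(0,0,255),1); cv2.putText(c,str(x0+i),(i*f,16),0,.35,(0,0,255),1)
    for i in range(0,h,10):
        cv2.line(c,(0,i*f),(6,i*f),(0,0,255),1); cv2.putText(c,str(y0+i),(8,i*f+4),0,.35,(0,0,255),1)
    cv2.imwrite(n,c)
crop(t,340,185,95,85,7,"pics/c1.png")
crop(t,190,205,60,80,7,"pics/c2.png")
crop(t,282,188,55,62,9,"pics/c3.png")
crop(s,238,228,90,80,7,"pics/c4.png")
```

```text
(no output)
```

View pics/c1.png

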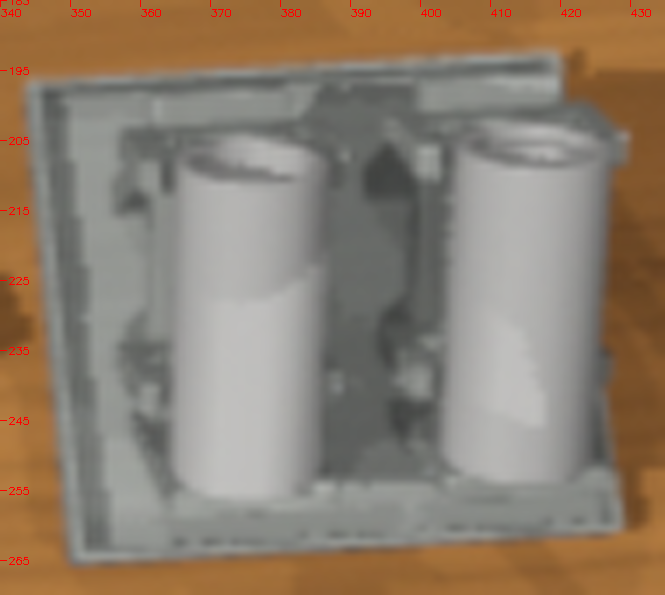

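View pics/c2.png

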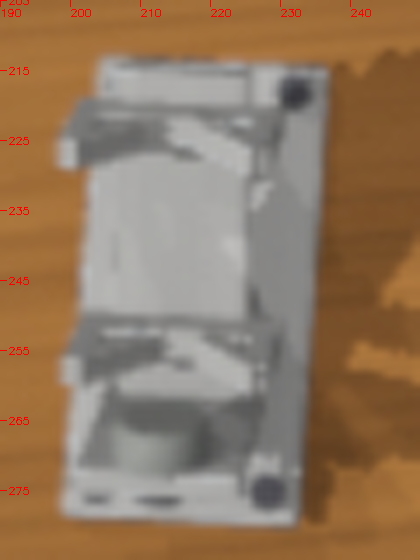

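View pics/c3.png

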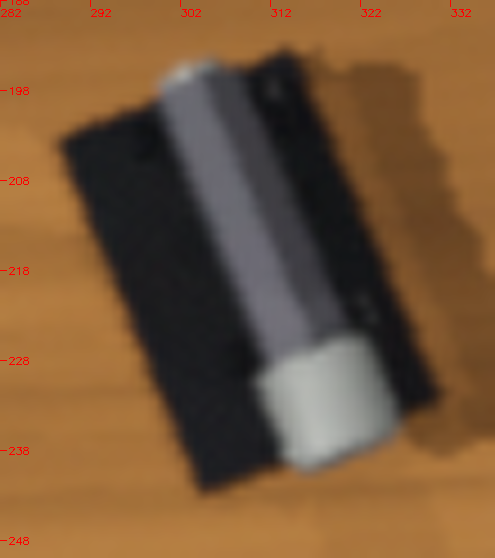

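View pics/c4.png

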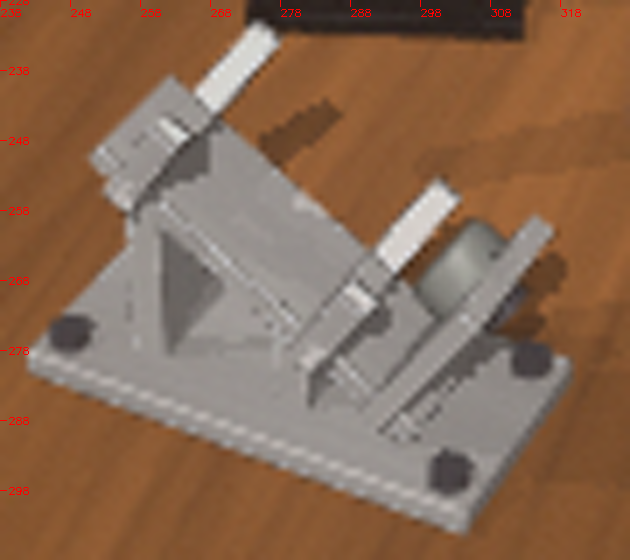

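```bash
cat > h.py <<'E'
import numpy as np, cv2
from bench import robot,snapshot,camera_params
P={n:camera_params(n) for n in("side","top")}
def K(p): return np.array([[p['fx'],0,p['cx']],[0,p['fy'],p['cy']],[0,0,1.]])
def ray(n,uv):
    p=P[n]; q=cv2.undistortPoints(np.array([[uv]],float),K(p),p['D'])[0,0]
    return -p['R'].T@p['t'], p['R'].T@np.array([q[0],q[1],1.])
def atz(n,uv,z):
    c,d=ray(n,uv); return c+d*(z-c[2])/d[2]
def tri(a,b):
    c1,d1=ray('top',a);c2,d2=ray('side',b)
    s=np.linalg.lstsq(np.c_[d1,-d2],c2-c1,rcond=None)[0]
    x,y=c1+s[0]*d1,c2+s[1]*d2
    return (x+y)/2,np.linalg.norm(x-y)
def proj(n,X):
    p=P[n]; return cv2.projectPoints(np.atleast_2d(np.array(X,float)),cv2.Rodrigues(p['R'])[0],p['t'],K(p),p['D'])[0][:,0]
def pix(x0,y0,f,a,b): return (x0+(a+.5)/f-.5,y0+(b+.5)/f-.5)
S=np.radians(32)
def frame(c,yaw):
    cy,sy=np.cos(yaw),np.sin(yaw); Rz=np.array([[cy,-sy,0],[sy,cy,0],[0,0,1]])
    Ry=np.array([[np.cos(S),0,-np.sin(S)],[0,1,0],[np.sin(S),0,np.cos(S)]])
    T=np.eye(4);T[:3,:3]=Rz@Ry;T[:3,3]=c; return T
def pt(T,*x): return T[:3,:3]@np.array(x)+T[:3,3]
E
python3 - <<'E'
from h import *
np.set_printoptions(precision=4,suppress=True)
print("cams",[-P[n]['R'].T@P[n]['t'] for n in P])
f=lambda a,b:pix(340,185,7,a,b)
up=atz('top',f(252,160),.105+.06*np.sin(S)); lo=atz('top',f(246.5,450),.105-.04*np.sin(S))
print("left up",up,"lo",lo,"yaw",np.arctan2(*(up-lo)[1::-1]), np.linalg.norm((up-lo)[:2])/np.cos(S))
up2=atz('top',f(530,147),.105+.06*np.sin(S));lo2=atz('top',f(516,435),.105-.04*np.sin(S))
print("right up",up2,lo2,np.arctan2(*(up2-lo2)[1::-1]))
yaw=lambda a,b:np.arctan2(*(a-b)[1::-1])
# rack plate edges
for a,b in(((30,90),(72,562)),):
    print("rack edge",yaw(atz('top',f(*a),.01),atz('top',f(*b),.01)))
for a,b in(((30,88),(560,57)),((75,562),(622,530))):
    print("rack edge y",yaw(atz('top',f(*a),.01),atz('top',f(*b),.01))-np.pi/2)
g=lambda a,b:pix(190,205,7,a,b)
for a,b in(((328,68),(298,525)),((100,55),(62,515))):
    print("cradle edge",yaw(atz('top',g(*a),.01),atz('top',g(*b),.01)))
print("cr",yaw(atz('top',g(62,515),.01),atz('top',g(298,525),.01))-np.pi/2)
print("pilot",atz('top',g(163,413),.105-.045*np.sin(S)))
h=lambda a,b:pix(282,188,9,a,b)
A=atz('top',h(196,75),.052);B=atz('top',h(308,349),.052);C=atz('top',h(310,357),.052)
print("gauge",A,B,C,yaw(B,A),"grip",C-.04*(B-A)/np.linalg.norm(B-A))
F=atz('top',h(350,445),.052);print(F,np.linalg.norm(F-C))
s=lambda a,b:pix(238,228,7,a,b)
print("screw tri",tri(g(268,492),s(530,358)))
E
```

```text
cams [array([0.2102, 0.9792, 0.7072]), array([0.3186, 0.1042, 1.2183])]
left up [ 0.5541 -0.1693  0.1368] lo [ 0.4584 -0.1659  0.0838] yaw -0.03525882435984474 0.11291780331150301
right up [ 0.5503 -0.2679  0.1368] [ 0.4554 -0.2643  0.0838] -0.03864930074258493
rack edge -0.03504308182377413
rack edge y -0.02596292920040466
rack edge y -0.027789696043018175
cradle edge -0.13174288373106238
cradle edge -0.1320569529022554
cr -0.12749694646752463
pilot [0.4567 0.2468 0.0812]
gauge [ 0.6209 -0.0019  0.052 ] [ 0.5352 -0.0263  0.052 ] [ 0.5328 -0.0266  0.052 ] -2.864284920809996 grip [ 0.5713 -0.0157  0.052 ]
[ 0.5057 -0.0354  0.052 ] 0.028440794440551205
screw tri (array([0.4315, 0.2171, 0.0144]), np.float64(0.0003162293093647669))
```

Run:
```python
from h import *
L=frame([.5033,-.1676,.105],-.033); C=frame([.4945,.2418,.105],-.131)
st=frame([0,0,0],0)
ims={n:cv2.imread(f"pics/{n}0.png") for n in P}
f=6
def crop(n,x0,y0,w,h,polys,out):
    c=cv2.resize(ims[n][y0:y0+h,x0:x0+w],None,fx=f,fy=f,interpolation=cv2.INTER_CUBIC)
    for q,col in polys:
        a=((proj(n,q)-[x0,y0]+.5)*f-.5).round().astype(int)
        cv2.polylines(c,[a],False,col,1)
    return c
def circ(T,x,r): return [pt(T,x,r*np.cos(a),r*np.sin(a)) for a in np.linspace(0,2*np.pi,40)]
R,G,B=(0,0,255),(0,255,0),(255,0,0)
pl=[(circ(L,x,.027),R) for x in(-.06,.06)]
pc=[(circ(C,x,.018),R) for x in(-.06,-.045)]
for x in(-.039,-.027,.046,.058):
    pc.append(([pt(C,x,-.0375,-.005),pt(C,x,.0375,-.005)],G))
a=crop("top",340,190,66,80,pl,0); b=crop("top",190,205,60,80,pc,0)
cv2.imwrite("pics/o1.png",np.hstack([a,b]))
a=crop("side",290,140,80,80,pl,0); b=crop("side",240,225,80,80,pc,0)
cv2.imwrite("pics/o2.png",np.hstack([a[:,:390],b[:,:]][:2]))
```

```text
(no output)
```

View pics/o1.png

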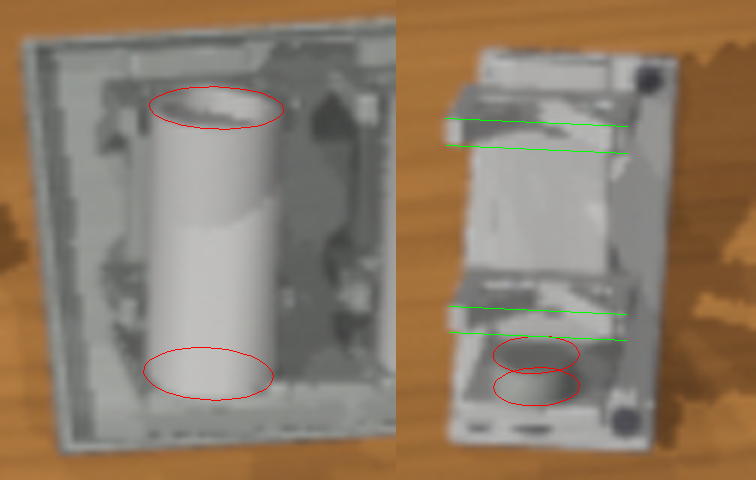

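View pics/o2.png

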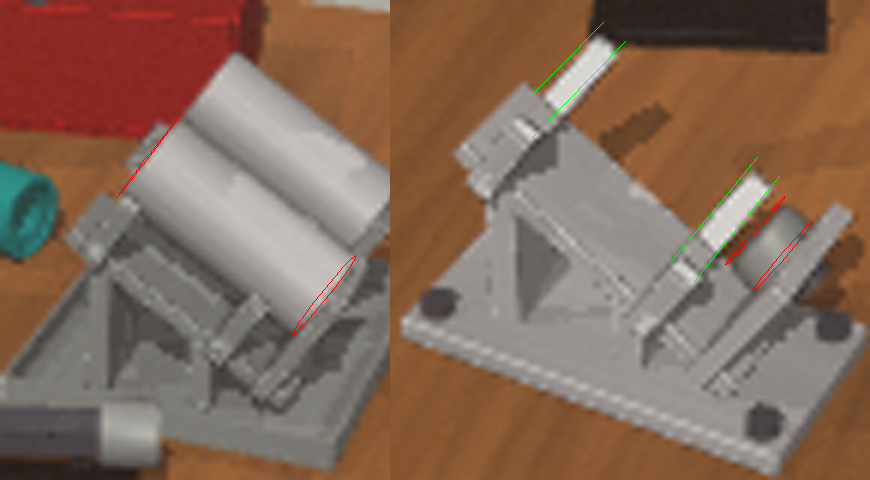

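```bash
cat >> h.py <<'E'
from scipy.spatial.transform import Rotation as Ro
np.set_printoptions(precision=4,suppress=True)
def cur():
    o=robot.get_obs(); return o,Ro.from_euler('xyz',o['ee_rot']).as_matrix(),o['tool_pos']
def tool(X,sgn,Z):
    # jaws across axis X; tool x=-Z ; sgn picks tool z = sgn*(Z x X)
    Y=np.cross(Z,X); z=sgn*Y; x=-np.array(Z); return np.c_[x,np.cross(z,x),z]
def plan(p,R):
    o,Rc,pc=cur(); rv=Ro.from_matrix(Rc.T@R).as_rotvec()
    print("t",round(o['time'],2),"tcp",pc,"w",round(o['width'],4),"F",o['wrist_force'],"q",o['joint_positions'])
    print("turn rotvec",rv,"|",np.linalg.norm(rv),"rows",np.linalg.norm(rv)/.12,"  shift(cm) after turn",100*R.T@(p-pc)," before turn",100*Rc.T@(p-pc))
gx=np.array([np.cos(-2.864),np.sin(-2.864),0]); gp=np.array([.5713,-.0157,.052])
L=frame([.503,-.1665,.105],-.033); C=frame([.4945,.243,.105],-.131)
E
python3 - <<'E'
from h import *
o,R,p=cur(); print(R)
for s in(1,-1): plan(gp+[0,0,.12],tool(gx,s,[0,0,1.]))
E
```

```text
[[-0.0007  0.9078  0.4194]
 [ 0.0019  0.4194 -0.9078]
 [-1.      0.0002 -0.002 ]]
t 0.1 tcp [ 0.2305 -0.4989  0.2234] w 0.094 F [ 0.2669 -0.577  -0.0503] q [-1.2411  0.0879  1.3721 -0.      1.6836 -0.1031]
turn rotvec [ 0.1552 -0.002  -0.    ] | 0.15520649794498179 rows 1.2933874828748482   shift(cm) after turn [  5.1418  46.0143 -37.1269]  before turn [  5.2108  51.199  -29.5579]
t 0.1 tcp [ 0.2305 -0.4989  0.2234] w 0.094 F [ 0.2669 -0.577  -0.0503] q [-1.2411  0.0879  1.3721 -0.      1.6836 -0.1031]
turn rotvec [-2.9864  0.0001 -0.003 ] | 2.9863990947447303 rows 24.886659122872754   shift(cm) after turn [  5.1418 -46.0143  37.1269]  before turn [  5.2108  51.199  -29.5579]
```

Emit:
step_arm(
  motion="100 0 0 0 0.078 0 0;100 0 0 0 0.077 0 0;100 0 2.55 -2.06 0 0 0;100 0 2.55 -2.06 0 0 0;100 0 2.55 -2.06 0 0 0;100 0 2.55 -2.06 0 0 0;100 0 2.55 -2.06 0 0 0;100 0 2.55 -2.06 0 0 0;100 0 2.55 -2.06 0 0 0;100 0 2.55 -2.06 0 0 0;100 0 2.55 -2.06 0 0 0;100 0 2.55 -2.06 0 0 0;100 0 2.55 -2.06 0 0 0;100 0 2.55 -2.06 0 0 0;100 0 2.55 -2.06 0 0 0;100 0 2.55 -2.06 0 0 0;100 0 2.55 -2.06 0 0 0;100 0 2.55 -2.06 0 0 0;100 0 2.55 -2.06 0 0 0;100 0 2.55 -2.06 0 0 0",
)

```text
time: 1.77
tool_pos: [0.5708, -0.0153, 0.2238]
ee_rot: [-1.785, 1.57, -3.078]
wrist_force: [0.1, 0.2, -0.3]
width: 0.094
```

Run:
```python
from h import *
plan(gp,tool(gx,1,[0,0,1.]))
for n in P: cv2.imwrite(f"pics/{n}2.png",snapshot(n)[:,:,::-1])
a=cv2.imread("pics/side2.png")[170:270,210:370]
cv2.imwrite("pics/s2c.png",cv2.resize(a,None,fx=5,fy=5,interpolation=2))
```

```text
t 1.77 tcp [ 0.5708 -0.0153  0.2238] w 0.094 F [ 0.0533  0.2468 -0.3378] q [-0.1259  0.1351  1.3195 -0.0002  1.6881  1.1669]
turn rotvec [ 0.0004 -0.0002  0.001 ] | 0.0011173897660416595 rows 0.009311581383680496   shift(cm) after turn [17.1836  0.0333  0.0545]  before turn [17.1835  0.0507  0.0583]
```

View pics/s2c.png

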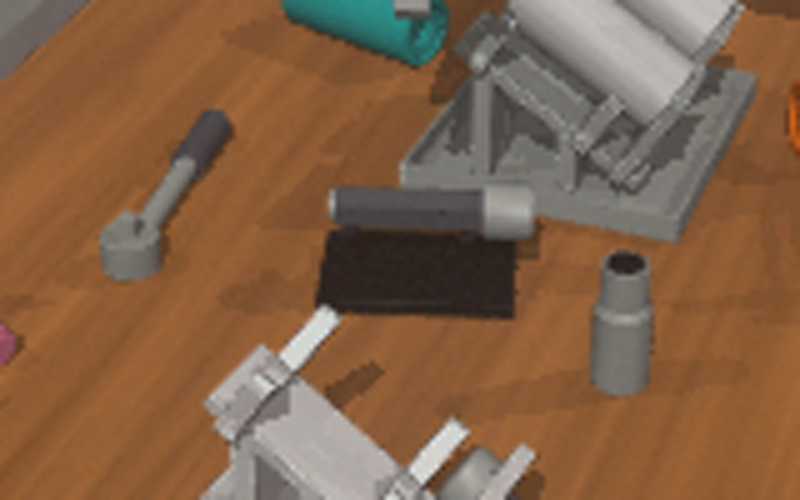

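The gauge is the dark hexagonal handle with the bright plug at top (312,217) / side (300,213). The pink one at top (249,134) is the look-alike and is excluded. Descending onto the gauge.

Emit:
step_arm(
  motion="100 3 0 0 0 0 0;100 3 0 0 0 0 0;100 3 0 0 0 0 0;100 3 0 0 0 0 0;100 2.5 0 0 0 0 0;100 1.5 0 0.05 0 0 0;100 1.1 0 0 0 0 0;100 0 0 0 0 0 0;0 0 0 0 0 0 0;0 0 0 0 0 0 0;0 0 0 0 0 0 0;0 0 0 0 0 0 0;0 0 0 0 0 0 0;0 0 0 0 0 0 0",
)

```text
time: 3.03
tool_pos: [0.571, -0.0173, 0.0542]
ee_rot: [1.096, 1.569, -0.197]
wrist_force: [-0.6, -0.8, 0.6]
width: 0.0573
```

Run:
```python
from h import *
plan(gp,tool(gx,1,[0,0,1.]))
```

```text
t 3.03 tcp [ 0.571  -0.0173  0.0542] w 0.0573 F [-0.5985 -0.8436  0.5719] q [-0.1296  0.2265  1.5577 -0.0001  1.356   1.1633]
turn rotvec [ 0.0003  0.0006 -0.0012] | 0.0014164772335339738 rows 0.011803976946116448   shift(cm) after turn [ 0.2229  0.0783 -0.1491]  before turn [ 0.2229  0.0781 -0.1492]
```

Emit:
step_arm(
  motion="0 0 0 0 0 0 0;0 0 0 0 0 0 0;0 0 0 0 0 0 0;0 0 0 0 0 0 0;0 0 0 0 0 0 0;0 0 0 0 0 0 0;0 0 0 0 0 0 0",
)

```text
time: 3.62
tool_pos: [0.5697, -0.0146, 0.0535]
ee_rot: [-3.068, 1.565, 1.923]
wrist_force: [-1.8, 6.1, 2.8]
width: 0.0237
```

Run:
```python
from h import *
plan(gp,tool(gx,1,[0,0,1.]))
```

```text
t 3.62 tcp [ 0.5697 -0.0146  0.0535] w 0.0237 F [-1.8302  6.0922  2.7636] q [-0.1279  0.2268  1.5589  0.005   1.3584  1.1632]
turn rotvec [ 0.001  -0.0055  0.0004] | 0.005593065365095493 rows 0.04660887804246244   shift(cm) after turn [0.1497 0.1204 0.1491]  before turn [0.1488 0.1203 0.15  ]
```

Emit:
step_arm(
  motion="0 -1 0 0 0 0 0;0 -2.5 0 0 0 0 0;0 -3 0 0 0 0 0;0 -3 0 0 0 0 0;0 -3 0 0 0 0 0;0 -3 0 0 0 0 0;0 -1.5 0 0 0 0 0;0 0 0 0 0 0 0",
)

```text
time: 4.28
tool_pos: [0.5727, -0.018, 0.2292]
ee_rot: [1.087, 1.561, -0.207]
wrist_force: [-0.9, 0.3, -0.7]
width: 0.024
```

Run:
```python
from h import *
plan(pt(L,.175,0,.0015),tool(-L[:3,0],1,L[:3,2]))
```

```text
t 4.28 tcp [ 0.5727 -0.018   0.2292] w 0.024 F [-0.9436  0.2764 -0.7382] q [-0.1299  0.1302  1.3143 -0.0008  1.6869  1.1634]
turn rotvec [ 0.303  -0.0834  0.5443] | 0.6284963224607082 rows 5.237469353839235   shift(cm) after turn [ 6.9552  5.4269 15.0704]  before turn [ 3.1323  3.2614 16.867 ]
```

Emit:
step_arm(
  motion="0 0 0 0 0.0505 -0.0139 0.0907;0 0 0 0 0.0505 -0.0139 0.0907;0 0 0 0 0.0505 -0.0139 0.0907;0 0 0 0 0.0505 -0.0139 0.0907;0 0 0 0 0.0505 -0.0139 0.0907;0 0 0 0 0.0505 -0.0139 0.0907;0 0 1.1 3 0 0 0;0 0 1.1 3 0 0 0;0 0 1.1 3 0 0 0;0 0 1.1 3 0 0 0;0 0 1.03 3.07 0 0 0;0 1.5 0 0 0 0 0;0 2 0 0 0 0 0;0 2 0 0 0 0 0;0 1 0 0 0 0 0;0 0 0 0 0 0 0;0 0 0 0 0 0 0",
)

```text
time: 5.7
tool_pos: [0.645, -0.1701, 0.1939]
ee_rot: [1.576, 1.026, -0.028]
wrist_force: [-0.4, -0.5, -1.1]
width: 0.024
```

Run:
```python
from h import *
plan(pt(L,.175,0,.0015),tool(-L[:3,0],1,L[:3,2]))
for n in P: cv2.imwrite(f"pics/{n}3.png",snapshot(n)[:,:,::-1])
a=cv2.imread("pics/side3.png")[120:220,270:390];b=cv2.imread("pics/top3.png")[150:270,320:430]
cv2.imwrite("pics/s3c.png",cv2.resize(a,None,fx=6,fy=6,interpolation=2))
cv2.imwrite("pics/t3c.png",cv2.resize(b,None,fx=5,fy=5,interpolation=2))
```

```text
t 5.7 tcp [ 0.645  -0.1701  0.1939] w 0.024 F [-0.3512 -0.4864 -1.0603] q [-0.4494  0.0078  1.61    0.2497  1.0327  1.0799]
turn rotvec [-0.0008 -0.0028  0.0137] | 0.013995980085294513 rows 0.11663316737745427   shift(cm) after turn [-0.1349  0.7456  0.1109]  before turn [-0.1454  0.7438  0.1099]
```

View pics/s3c.png

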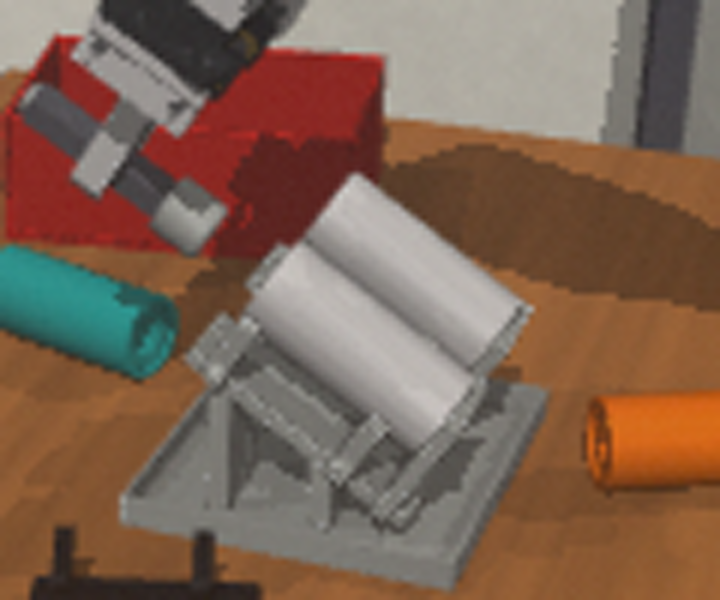

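View pics/t3c.png

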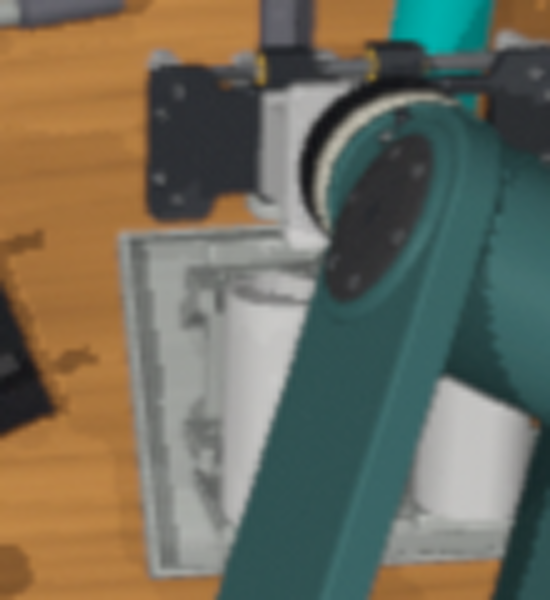

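```bash
cat > prof.py <<'E'
from h import *
def prof(img,a,d,half,step=.5):
    # profile perpendicular to pixel direction d through a
    d=np.array(d,float)/np.linalg.norm(d); n=np.array([-d[1],d[0]])
    s=np.arange(-half,half+.01,step); q=np.array(a)+s[:,None]*n
    v=cv2.remap(img,q[:,0].astype(np.float32)[None],q[:,1].astype(np.float32)[None],cv2.INTER_LINEAR)[0]
    return s,n,v
E
python3 - <<'E'
from prof import *
im=cv2.imread("pics/side3.png").astype(np.float32)
o,R,p=cur()
def show(pts,lab):
    a,b=proj('side',pts[:2]); d=b-a
    for X in pts:
        u=proj('side',[X])[0]; s,n,v=prof(im,u,d,14)
        print(lab,u,"n",n); print(' '.join(f"{int(a)}:{int(g.mean())}" if i%2==0 else f"{int(g.mean())}" for i,(a,g) in enumerate(zip(s,v))))
show([pt(L,x,0,0) for x in(-.04,-.01,.02,.045)],"sleeve")
gxx=-R[:,1]; ax=p+R[:,0]*.0015
show([ax+gxx*x for x in(.046,.055,.063,-.03)],"gauge")
E
```

```text
sleeve [338.5815 185.1295] n [ 0.6157 -0.788 ]
-14:88 90 -13:92 90 -12:94 93 -11:90 102 -10:106 111 -9:131 122 -8:118 137 -7:124 119 -6:127 134 -5:139 143 -4:149 155 -3:159 164 -2:169 176 -1:183 188 0:192 191 1:187 184 2:185 184 3:183 183 4:184 183 5:184 184 6:179 173 7:167 158 8:144 128 9:115 122 10:132 140 11:143 146 12:151 156 13:160 164 14:170
sleeve [331.2285 179.384 ] n [ 0.6157 -0.788 ]
-14:113 113 -13:115 120 -12:127 124 -11:110 96 -10:90 88 -9:82 73 -8:82 94 -7:105 114 -6:123 131 -5:137 141 -4:147 153 -3:158 162 -2:166 168 -1:172 176 0:179 182 1:184 185 2:185 183 3:181 182 4:182 181 5:181 181 6:179 174 7:169 159 8:145 127 9:117 117 10:125 131 11:136 141 12:146 152 13:157 161 14:166
sleeve [323.8763 173.6395] n [ 0.6157 -0.788 ]
-14:113 113 -13:114 121 -12:126 118 -11:101 90 -10:89 89 -9:81 75 -8:74 89 -7:103 114 -6:124 132 -5:135 139 -4:145 151 -3:157 160 -2:164 168 -1:170 174 0:177 180 1:183 185 2:186 185 3:184 184 4:183 181 5:182 185 6:184 180 7:174 163 8:147 128 9:119 118 10:124 130 11:134 139 12:144 149 13:153 157 14:164
sleeve [317.7503 168.8533] n [ 0.6157 -0.788 ]
-14
[... 841 characters left out ...]
 6:66 69 7:70 72 8:79 86 9:86 85 10:86 87 11:87 86 12:85 84 13:84 85 14:85
gauge [302.7037 156.7721] n [-0.6095  0.7928]
-14:57 53 -13:54 55 -12:55 55 -11:53 52 -10:55 59 -9:58 55 -8:60 65 -7:71 72 -6:73 77 -5:84 99 -4:121 137 -3:135 143 -2:151 150 -1:157 160 0:160 158 1:152 145 2:138 130 3:121 113 4:106 96 5:84 75 6:77 83 7:86 89 8:90 90 9:91 91 10:90 91 11:91 91 12:91 91 13:92 88 14:80
gauge [279.7834 139.1535] n [-0.6095  0.7928]
-14:129 145 -13:147 151 -12:150 150 -11:150 149 -10:147 134 -9:110 87 -8:77 73 -7:71 71 -6:71 71 -5:71 72 -4:72 74 -3:78 81 -2:82 85 -1:86 85 0:82 77 1:72 71 2:71 72 3:71 70 4:70 71 5:72 73 6:74 72 7:72 72 8:73 73 9:73 73 10:73 71 11:70 70 12:71 72 13:71 69 14:68
```

Emit:
step_arm(
  motion="0 -0.2 0 0.2 0 0 0.0135;0 0 -1.2 0 0 0 0;0 0 -1 0 0 0 0;0 0 0 0 0 0 0;0 0 0 0 0 0 0",
)

```text
time: 6.22
tool_pos: [0.6259, -0.1721, 0.1872]
ee_rot: [1.573, 1.007, -0.032]
wrist_force: [-0.3, 0.2, -1.3]
width: 0.0237
```

```bash
sed -i 's/L=frame(\[.503,-.1665,.105\]/L=frame([.503,-.1675,.106]/' h.py
python3 - <<'E'
from prof import *
plan(pt(L,.13,0,.0015),tool(-L[:3,0],1,L[:3,2]))
o,R,p=cur()
cv2.imwrite("pics/side4.png",snapshot("side")[:,:,::-1])
im=cv2.imread("pics/side4.png").astype(np.float32)
cv2.imwrite("pics/s4c.png",cv2.resize(im[120:220,270:390],None,fx=6,fy=6,interpolation=2))
def show(pts,lab):
    a,b=proj('side',pts[:2]); d=b-a
    for X in pts:
        u=proj('side',[X])[0]; s,n,v=prof(im,u,d,12)
        print(lab,u,"n",n); print(' '.join(f"{int(a)}:{int(g.mean())}" if i%2==0 else f"{int(g.mean())}" for i,(a,g) in enumerate(zip(s,v))))
show([pt(L,x,0,0) for x in(-.01,.02)],"sleeve")
ax=p+R[:,0]*.0015
show([ax-R[:,1]*x for x in(.048,.055,.063)],"gauge")
E
```

```text
t 6.22 tcp [ 0.6259 -0.1721  0.1872] w 0.0237 F [-0.2911  0.1901 -1.3449] q [-0.4737 -0.0371  1.6746  0.2748  1.0024  1.0414]
turn rotvec [-0.0006 -0.0008 -0.0053] | 0.005364069003924619 rows 0.044700575032705164   shift(cm) after turn [ 0.2146 -1.7349 -0.0505]  before turn [ 0.2055 -1.7361 -0.0492]
sleeve [331.3268 178.9719] n [ 0.6157 -0.788 ]
-12:127 118 -11:100 90 -10:87 83 -9:76 80 -8:92 104 -7:113 122 -6:129 135 -5:140 146 -4:151 157 -3:161 166 -2:171 177 -1:181 182 0:182 184 1:185 185 2:184 182 3:182 182 4:182 182 5:181 180 6:179 174 7:166 155 8:134 120 9:116 124 10:130 134 11:138 144 12:149
sleeve [323.9761 173.2286] n [ 0.6157 -0.788 ]
-12:121 104 -11:91 90 -10:88 81 -9:74 72 -8:86 100 -7:110 121 -6:130 134 -5:137 143 -4:149 155 -3:160 164 -2:169 174 -1:180 181 0:180 181 1:184 188 2:186 184 3:185 187 4:188 187 5:187 185 6:181 176 7:166 151 8:133 121 9:119 125 10:132 135 11:140 148 12:154
gauge [304.8879 157.5725] n [-0.6195  0.785 ]
-12:72 71 -11:71 71 -10:70 70 -9:70 70 -8:70 71 -7:71 72 -6:76 83 -5:90 95 -4:96 94 -3:93 94 -2:97 125 -1:145 152 0:148 142 1:137 133 2:127 121 3:114 104 4:92 79 5:75 76 6:83 90 7:94 95 8:95 94 9:94 95 10:94 94 11:95 95 12:95
gauge [306.597  158.9211] n [-0.6195  0.785 ]
-12:69 69 -11:68 68 -10:68 69 -9:70 70 -8:70 70 -7:71 71 -6:75 83 -5:93 95 -4:95 94 -3:95 97 -2:118 141 -1:156 155 0:152 146 1:141 135 2:128 122 3:112 102 4:92 85 5:82 86 6:91 94 7:93 91 8:91 92 9:93 93 10:94 97 11:100 103 12:103
gauge [308.5504 160.4624] n [-0.6195  0.785 ]
-12:56 55 -11:54 54 -10:54 54 -9:54 56 -8:63 69 -7:72 74 -6:78 90 -5:112 136 -4:146 146 -3:152 153 -2:154 155 -1:157 156 0:154 150 1:143 135 2:127 119 3:112 104 4:95 84 5:80 82 6:86 88 7:88 88 8:89 90 9:93 96 10:97 98 11:99 99 12:100[ WARN:0@3.599] global loadsave.cpp:1063 imwrite_ Unsupported depth image for selected encoder is fallbacked to CV_8U.
```

View pics/s4c.png

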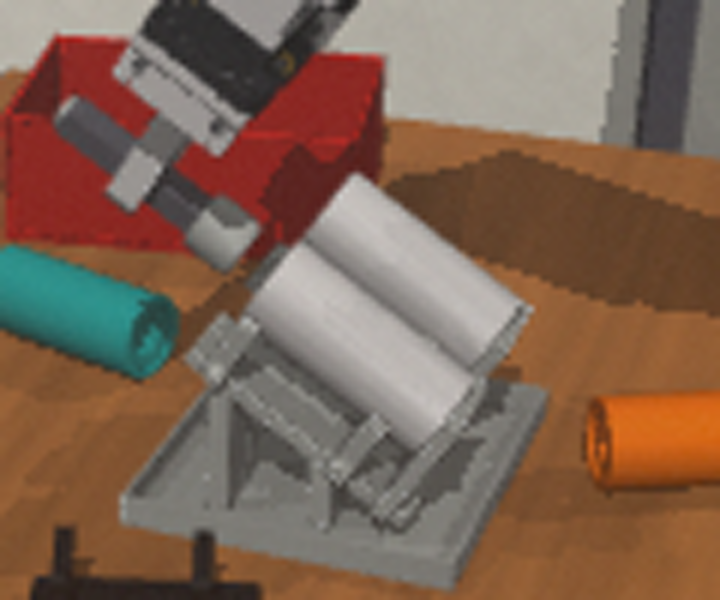

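Emit:
step_arm(
  motion="0 0.3 0 -0.1 0 0 -0.004;0 0 -0.5 0 0 0 0;0 0 0 0 0 0 0;0 0 0 0 0 0 0;0 0 0 0 0 0 0",
)

```text
time: 6.68
tool_pos: [0.6236, -0.1708, 0.1808]
ee_rot: [1.574, 1.013, -0.03]
wrist_force: [0.4, 0.6, -2.1]
width: 0.0238
```

```bash
cat > chk.py <<'E'
from prof import *
import sys
tag=sys.argv[1]
plan(pt(L,.13,0,.0015),tool(-L[:3,0],1,L[:3,2]))
o,R,p=cur()
raw=snapshot("side")[:,:,::-1]
cv2.imwrite(f"pics/side{tag}.png",raw); im=raw.astype(np.float32).mean(2)
cv2.imwrite(f"pics/s{tag}c.png",cv2.resize(raw[120:220,270:390],None,fx=6,fy=6,interpolation=2))
ax=p+R[:,0]*.0015
a,b=proj('side',[pt(L,0,0,0),pt(L,.04,0,0)]);d=(a-b)
a=a+.1*np.array([.6157,-.788])
for x in(.046,.05,.055,.06,.063):
    u=proj('side',[ax-R[:,1]*x])[0]; s,n,v=prof(np.ascontiguousarray(im),u,d,8,.25)
    g=np.convolve(np.diff(v),np.ones(3)/3,'same')
    j=np.arange(len(g)); lo=s[:-1][(s[:-1]<-2)][np.argmax(g[s[:-1]<-2][:])]+.125 
    m=(s[:-1]>2)&(s[:-1]<7); hi=s[:-1][m][np.argmin(g[m])]+.125
    dd=d/np.linalg.norm(d)
    off=(u-a)-dd*((u-a)@dd); off=off@n+(lo+hi)/2
    print(x,lo,hi,"gauge minus sleeve axis (px, + = down)",round(off,2))
E
python3 chk.py 5
```

```text
t 6.68 tcp [ 0.6236 -0.1708  0.1808] w 0.0238 F [ 0.4351  0.582  -2.0937] q [-0.4726 -0.036   1.6845  0.2735  0.9971  1.0404]
turn rotvec [-0.0005 -0.0017  0.0006] | 0.0018607351094927934 rows 0.015506125912439946   shift(cm) after turn [-0.1989 -1.1911  0.0728]  before turn [-0.1983 -1.1912  0.0731]
0.046 -2.125 4.375 gauge minus sleeve axis (px, + = down) 1.87
0.05 -2.125 3.875 gauge minus sleeve axis (px, + = down) 1.62
0.055 -2.125 3.875 gauge minus sleeve axis (px, + = down) 1.62
0.06 -4.625 4.125 gauge minus sleeve axis (px, + = down) 0.5
0.063 -5.125 4.125 gauge minus sleeve axis (px, + = down) 0.25
```

View pics/s5c.png

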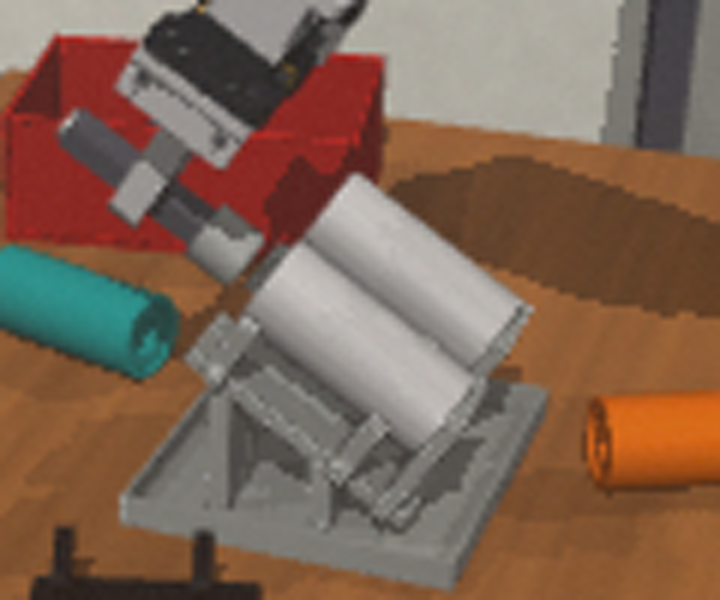

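Emit:
step_arm(
  motion="0 -0.1 0 0.03 0 0 0;0 0 -0.3 0 0 0 0;0 0 -0.3 0 0 0 0;0 0 -0.3 0 0 0 0;0 0 0 0 0 0 0;0 0 0 0 0 0 0",
)

```text
time: 7.23
tool_pos: [0.615, -0.1708, 0.1767]
ee_rot: [1.574, 1.013, -0.03]
wrist_force: [0.2, -0.5, -1.5]
width: 0.0238
```

```bash
python3 chk.py 6
```

```text
t 7.23 tcp [ 0.615  -0.1708  0.1767] w 0.0238 F [ 0.2385 -0.5114 -1.5497] q [-0.481  -0.0514  1.7076  0.2791  0.9923  1.0288]
turn rotvec [-0.0008 -0.0017  0.0009] | 0.002085389716628837 rows 0.01737824763857364   shift(cm) after turn [-0.0952 -0.2454  0.0418]  before turn [-0.095  -0.2454  0.0418]
0.046 -2.125 4.125 gauge minus sleeve axis (px, + = down) 1.42
0.05 -2.125 3.875 gauge minus sleeve axis (px, + = down) 1.29
0.055 -2.125 3.875 gauge minus sleeve axis (px, + = down) 1.29
0.06 -3.875 4.125 gauge minus sleeve axis (px, + = down) 0.54
0.063 -4.375 4.125 gauge minus sleeve axis (px, + = down) 0.29
```

View pics/s6c.png

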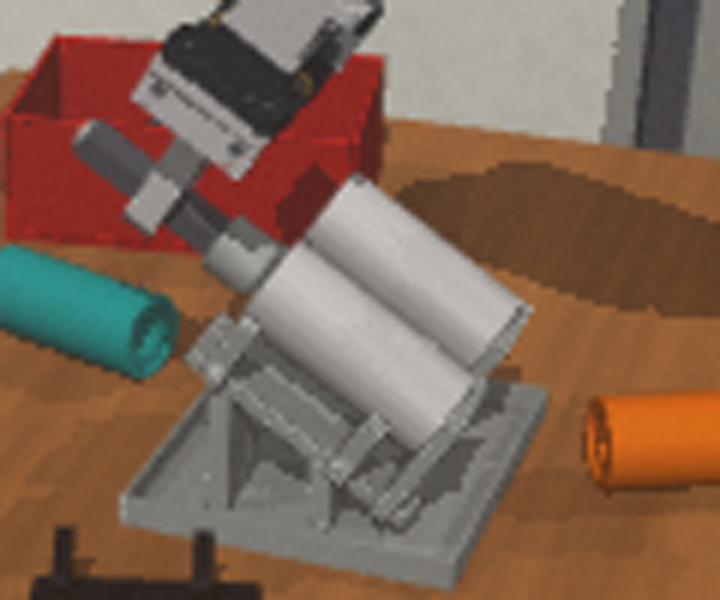

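Emit:
step_arm(
  motion="0 0 -0.15 0 0 0 0;0 0 -0.15 0 0 0 0;0 0 0 0 0 0 0",
)

```text
time: 7.53
tool_pos: [0.6125, -0.1706, 0.1751]
ee_rot: [1.574, 1.013, -0.03]
wrist_force: [-0.8, -0.0, -2.7]
width: 0.0236
```

Emit:
step_arm(
  motion="0 0 -0.15 0 0 0 0;0 0 -0.15 0 0 0 0;0 0 0 0 0 0 0",
)

```text
time: 7.78
tool_pos: [0.6099, -0.1705, 0.1734]
ee_rot: [1.574, 1.013, -0.03]
wrist_force: [0.3, 0.3, -2.3]
width: 0.0236
```

```bash
python3 chk.py 7
```

```text
t 7.78 tcp [ 0.6099 -0.1705  0.1734] w 0.0236 F [ 0.3489  0.3418 -2.2999] q [-0.4856 -0.0602  1.7224  0.2828  0.9879  1.0213]
turn rotvec [-0.0006 -0.0018  0.0012] | 0.002228000076360143 rows 0.018566667303001192   shift(cm) after turn [-0.1009  0.3575  0.0492]  before turn [-0.1014  0.3574  0.0488]
0.046 -2.125 3.875 gauge minus sleeve axis (px, + = down) 1.32
0.05 -2.125 3.875 gauge minus sleeve axis (px, + = down) 1.32
0.055 -2.125 3.875 gauge minus sleeve axis (px, + = down) 1.31
0.06 -2.375 2.625 gauge minus sleeve axis (px, + = down) 0.56
0.063 -4.625 4.375 gauge minus sleeve axis (px, + = down) 0.31
```

Emit:
step_arm(
  motion="0 0 -0.15 0 0 0 0;0 0 -0.1 0 0 0 0;0 0 0 0 0 0 0",
)

```text
time: 8.08
tool_pos: [0.6079, -0.1705, 0.1722]
ee_rot: [1.574, 1.013, -0.03]
wrist_force: [0.1, -0.2, -2.2]
width: 0.0239
```

Emit:
step_arm(
  motion="0 0 -0.15 0 0 0 0;0 0 -0.1 0 0 0 0;0 0 0 0 0 0 0",
)

```text
time: 8.33
tool_pos: [0.6057, -0.1704, 0.1708]
ee_rot: [1.574, 1.013, -0.03]
wrist_force: [-0.1, -0.7, -2.0]
width: 0.0237
```

Emit:
step_arm(
  motion="0 0 -0.15 0 0 0 0;0 0 -0.1 0 0 0 0;0 0 0 0 0 0 0",
)

```text
time: 8.58
tool_pos: [0.6036, -0.1704, 0.1696]
ee_rot: [1.574, 1.013, -0.03]
wrist_force: [0.5, -0.1, -2.7]
width: 0.0238
```

Emit:
step_arm(
  motion="0 0 -0.15 0 0 0 0;0 0 -0.1 0 0 0 0;0 0 0 0 0 0 0",
)

```text
time: 8.83
tool_pos: [0.6015, -0.1703, 0.1682]
ee_rot: [1.574, 1.013, -0.03]
wrist_force: [-0.1, 0.7, -2.1]
width: 0.0238
```

Emit:
step_arm(
  motion="0 0 -0.15 0 0 0 0;0 0 -0.1 0 0 0 0;0 0 0 0 0 0 0",
)

```text
time: 9.08
tool_pos: [0.5994, -0.1702, 0.1669]
ee_rot: [1.574, 1.013, -0.03]
wrist_force: [-0.3, 0.3, -1.4]
width: 0.0235
```

Emit:
step_arm(
  motion="0 0 -0.15 0 0 0 0;0 0 -0.1 0 0 0 0;0 0 0 0 0 0 0",
)

```text
time: 9.33
tool_pos: [0.5973, -0.1702, 0.1656]
ee_rot: [1.574, 1.013, -0.03]
wrist_force: [0.6, -0.1, -2.4]
width: 0.0237
```

Emit:
step_arm(
  motion="0 0 -0.15 0 0 0 0;0 0 0 0 0 0 0",
)

```text
time: 9.5
tool_pos: [0.5965, -0.1703, 0.1654]
ee_rot: [1.573, 1.012, -0.031]
wrist_force: [0.9, -0.1, -2.2]
width: 0.0237
```

```bash
python3 chk.py 8|head -2
```

```text
t 9.5 tcp [ 0.5965 -0.1703  0.1654] w 0.0237 F [ 0.8697 -0.116  -2.2017] q [-0.4992 -0.0846  1.7622  0.2935  0.9753  1.0001]
turn rotvec [-0.0006 -0.0012 -0.0006] | 0.001480541765181802 rows 0.012337848043181684   shift(cm) after turn [-0.0644  1.9183  0.0298]  before turn [-0.0634  1.9184  0.0286]
```

View pics/s8c.png

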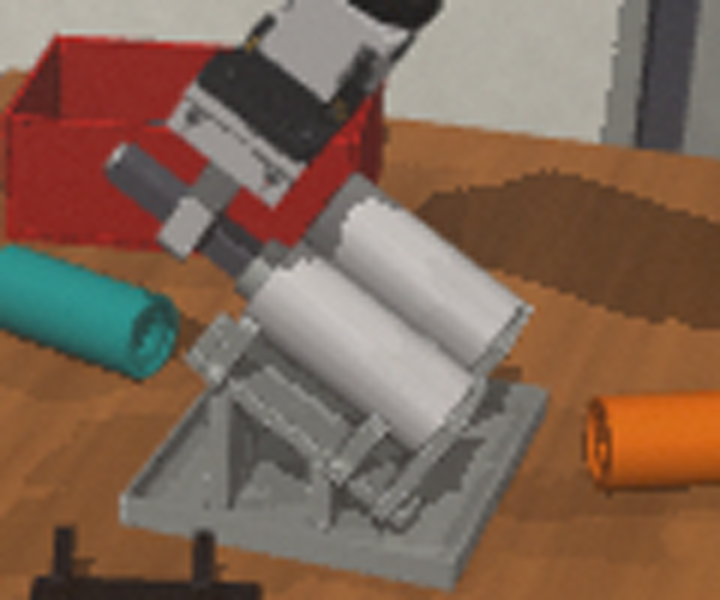

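Emit:
step_arm(
  motion="0 0 -0.1 0 0 0 0;0 0 -0.1 0 0 0 0;0 0 0 0 0 0 0",
)

```text
time: 9.8
tool_pos: [0.5961, -0.1704, 0.166]
ee_rot: [1.573, 1.008, -0.032]
wrist_force: [5.8, 1.1, -0.6]
width: 0.0239
```

Emit:
step_arm(
  motion="0 0 -0.1 0 0 0 0;0 0 -0.1 0 0 0 0;0 0 0 0 0 0 0;0 0 0 0 0 0 0",
)

```text
time: 10.13
tool_pos: [0.5957, -0.1705, 0.1665]
ee_rot: [1.572, 1.004, -0.033]
wrist_force: [7.8, 0.2, 0.4]
width: 0.024
```

Emit:
step_arm(
  motion="0 0 0.5 0 0 0 0;0 0 0.5 0 0 0 0;0 0 1 0 0 0 0;0 0 1.5 0 0 0 0;0 0 1.5 0 0 0 0;0 -1 1.5 0 0 0 0;0 -2.5 1.5 0 0 0 0;0 -2.5 0 0 0 0 0;0 0 0 0 0 0 0",
)

```text
time: 10.88
tool_pos: [0.6307, -0.1724, 0.2635]
ee_rot: [1.566, 1.004, -0.037]
wrist_force: [1.5, -1.1, -0.5]
width: 0.0237
```

Run:
```python
from h import *
plan(np.array([.5702,-.0148,.155]),tool(gx,1,[0,0,1.]))
```

```text
t 10.88 tcp [ 0.6307 -0.1724  0.2635] w 0.0237 F [ 1.4766 -1.099  -0.4949] q [-0.4687 -0.0621  1.5471  0.2496  1.1439  1.09  ]
turn rotvec [-0.3012  0.0906 -0.5622] | 0.6442346109749096 rows 5.368621758124247   shift(cm) after turn [ 10.8508  -1.5045 -16.8115]  before turn [  5.5876 -11.3463 -15.5779]
```

Emit:
step_arm(
  motion="0 0 0 0 -0.0502 0.0151 -0.0937;0 0 0 0 -0.0502 0.0151 -0.0937;0 0 0 0 -0.0502 0.0151 -0.0937;0 0 0 0 -0.0502 0.0151 -0.0937;0 0 0 0 -0.0502 0.0151 -0.0937;0 0 0 0 -0.0502 0.0151 -0.0937;0 0 -0.3 -3.4 0 0 0;0 0 -0.3 -3.4 0 0 0;0 0 -0.3 -3.4 0 0 0;0 0 -0.3 -3.3 0 0 0;0 0 -0.3 -3.3 0 0 0;0 3 0 0 0 0 0;0 3 0 0 0 0 0;0 3 0 0 0 0 0;0 1.8 0 0 0 0 0;0 0 0 0 0 0 0;0 0 0 0 0 0 0;0 0 0 0 0 0 0",
)

```text
time: 12.38
tool_pos: [0.5684, -0.0135, 0.1504]
ee_rot: [-2.39, 1.562, 2.6]
wrist_force: [-0.5, 0.3, -1.0]
width: 0.0236
```

Run:
```python
from h import *
plan(np.array([.5702,-.0148,.0535]),tool(gx,1,[0,0,1.]))
for n in P: cv2.imwrite(f"pics/{n}9.png",snapshot(n)[:,:,::-1])
a=cv2.imread("pics/side9.png")[150:270,240:360];b=cv2.imread("pics/top9.png")[160:260,260:360]
cv2.imwrite("pics/s9c.png",np.hstack([cv2.resize(a,(500,500),interpolation=2),cv2.resize(b,(500,500),interpolation=2)])[:,:800+200])
```

```text
t 12.38 tcp [ 0.5684 -0.0135  0.1504] w 0.0236 F [-0.5067  0.3044 -1.024 ] q [-0.1255  0.1594  1.4379  0.0035  1.5522  1.1675]
turn rotvec [ 0.0001 -0.0063  0.0059] | 0.008649994534095715 rows 0.07208328778413096   shift(cm) after turn [9.6865 0.139  0.1747]  before turn [9.6843 0.1962 0.2359]
```

View pics/s9c.png

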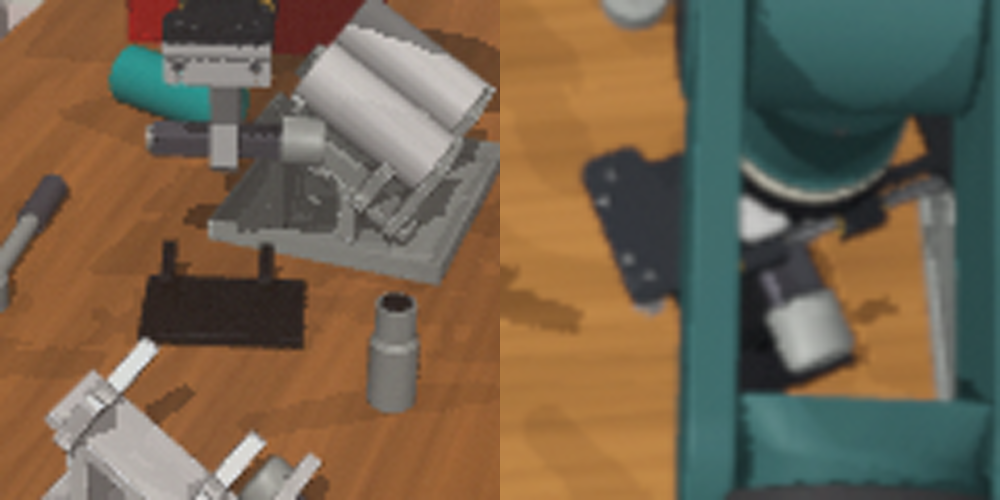

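Emit:
step_arm(
  motion="0 0 0.14 0.17 0 -0.006 0.006;0 3 0 0 0 0 0;0 2.5 0 0 0 0 0;0 1.5 0 0 0 0 0;0 0 0 0 0 0 0;0 0 0 0 0 0 0;0 0 0 0 0 0 0",
)

```text
time: 13.07
tool_pos: [0.5706, -0.0149, 0.0816]
ee_rot: [1.281, 1.569, -0.012]
wrist_force: [0.6, 0.2, -1.5]
width: 0.0236
```

Run:
```python
from h import *
plan(np.array([.5702,-.0148,.0535]),tool(gx,1,[0,0,1.]))
for n in P: cv2.imwrite(f"pics/{n}10.png",snapshot(n)[:,:,::-1])
a=cv2.imread("pics/side10.png")[180:260,260:340];b=cv2.imread("pics/top10.png")[180:260,270:350]
cv2.imwrite("pics/s10c.png",np.hstack([cv2.resize(a,(400,400),interpolation=2),cv2.resize(b,(400,400),interpolation=2)]))
```

```text
t 13.07 tcp [ 0.5706 -0.0149  0.0816] w 0.0236 F [ 0.6166  0.2207 -1.5391] q [-0.1256  0.2018  1.5295  0.0002  1.4083  1.1675]
turn rotvec [ 0.0001  0.0006 -0.0019] | 0.0020261668538433075 rows 0.01688472378202756   shift(cm) after turn [ 2.8065 -0.0328 -0.0189]  before turn [ 2.8064 -0.0383 -0.0205]
```

View pics/s10c.png

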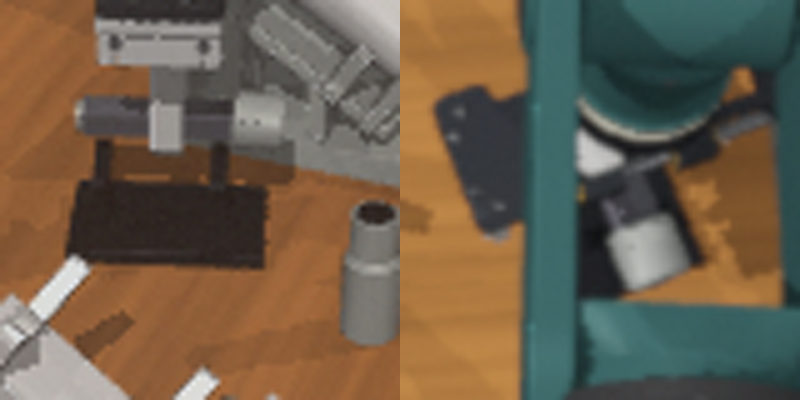

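Emit:
step_arm(
  motion="0 1 0 0 0 0 0;0 0.8 0 0 0 0 0;0 0.4 0 0 0 0 0;0 0 0 0 0 0 0",
)

```text
time: 13.5
tool_pos: [0.5677, -0.0145, 0.0554]
ee_rot: [-2.024, 1.565, 2.967]
wrist_force: [0.1, -0.5, -1.6]
width: 0.0239
```

Emit:
step_arm(
  motion="0 0.3 0 0 0 0 0;0 0.2 0 0 0 0 0;0 0 0 0 0 0 0;0 0 0 0 0 0 0",
)

```text
time: 13.83
tool_pos: [0.5692, -0.0146, 0.0534]
ee_rot: [-2.256, 1.569, 2.734]
wrist_force: [-3.5, 0.7, 3.6]
width: 0.0237
```

Emit:
step_arm(
  motion="100 0 0 0 0 0 0;100 0 0 0 0 0 0;100 0 0 0 0 0 0;100 0 0 0 0 0 0;100 0 0 0 0 0 0;100 0 0 0 0 0 0;100 0 0 0 0 0 0;100 -2 0 0 0 0 0;100 -4 0 0 0 0 0;100 -4 0 0 0 0 0;100 -4 0 0 0 0 0;100 -4 0 0 0 0 0;100 0 0 0 0 0 0",
)

```text
time: 14.92
tool_pos: [0.5732, -0.0151, 0.2434]
ee_rot: [1.19, 1.554, -0.103]
wrist_force: [-0.2, -1.0, 1.2]
width: 0.0943
```

Run:
```python
from h import *
plan(pt(L,.01,0,.12),tool(-L[:3,0],1,L[:3,2]))
for n in P: cv2.imwrite(f"pics/{n}11.png",snapshot(n)[:,:,::-1])
a=cv2.imread("pics/side11.png")[180:260,260:340];b=cv2.imread("pics/top11.png")[180:260,270:350]
cv2.imwrite("pics/s11c.png",np.hstack([cv2.resize(a,(400,400),interpolation=2),cv2.resize(b,(400,400),interpolation=2)]))
```

```text
t 14.92 tcp [ 0.5732 -0.0151  0.2434] w 0.0943 F [-0.1555 -0.9602  1.1716] q [-0.1255  0.1246  1.2929  0.0004  1.7076  1.1675]
turn rotvec [ 0.3035 -0.0831  0.5378] | 0.6231210218721228 rows 5.19267518226769   shift(cm) after turn [ -3.802  -11.801   15.4612]  before turn [  2.8488 -16.2209  11.0243]
```

View pics/s11c.png

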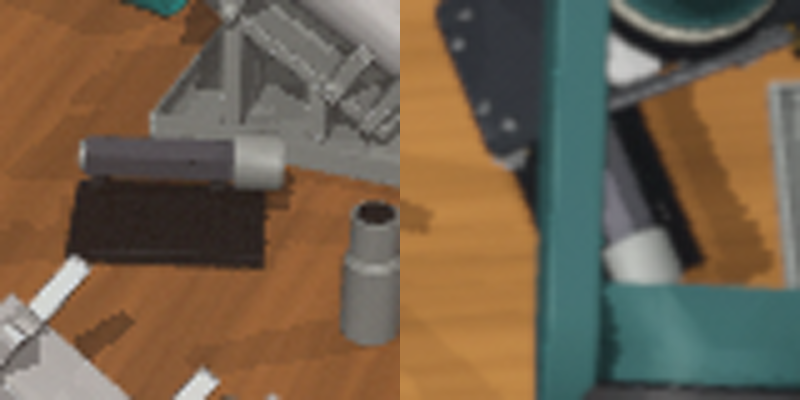

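Emit:
step_arm(
  motion="100 0 0 0 0.0506 -0.0139 0.0896;100 0 0 0 0.0506 -0.0139 0.0896;100 0 0 0 0.0506 -0.0139 0.0896;100 0 0 0 0.0506 -0.0139 0.0896;100 0 0 0 0.0506 -0.0139 0.0896;100 0 0 0 0.0506 -0.0139 0.0896;100 -0.63 -1.97 2.58 0 0 0;100 -0.63 -1.97 2.58 0 0 0;100 -0.63 -1.97 2.58 0 0 0;100 -0.63 -1.97 2.58 0 0 0;100 -0.63 -1.97 2.58 0 0 0;100 -0.63 -1.97 2.58 0 0 0;100 0 0 0 0 0 0;100 0 0 0 0 0 0",
)

```text
time: 16.18
tool_pos: [0.4418, -0.1666, 0.201]
ee_rot: [1.58, 1.034, -0.031]
wrist_force: [0.1, -0.4, 0.1]
width: 0.094
```

Run:
```python
from h import *
plan(pt(L,.003,0,.0),tool(-L[:3,0],1,L[:3,2]))
```

```text
t 16.18 tcp [ 0.4418 -0.1666  0.201 ] w 0.094 F [ 0.1042 -0.4221  0.0707] q [-0.7145 -0.4453  1.9586  0.3513  1.217   0.8428]
turn rotvec [-0.0073 -0.0008  0.0218] | 0.02301884767340357 rows 0.19182373061169644   shift(cm) after turn [11.3006  0.4582 -0.1073]  before turn [11.288  0.704 -0.102]
```

Emit:
step_arm(
  motion="100 0 0.45 -0.1 -0.007 0 0.022;100 2.5 0 0 0 0 0;100 2.5 0 0 0 0 0;100 2 0 0 0 0 0;100 1 0 0 0 0 0;100 0 0 0 0 0 0;100 0 0 0 0 0 0",
)

```text
time: 16.77
tool_pos: [0.4905, -0.1643, 0.1381]
ee_rot: [1.568, 1.009, -0.026]
wrist_force: [-0.1, -0.5, 0.5]
width: 0.0941
```

Run:
```python
from h import *
plan(pt(L,.003,0,.0),tool(-L[:3,0],1,L[:3,2]))
for n in P: cv2.imwrite(f"pics/{n}12.png",snapshot(n)[:,:,::-1])
a=cv2.imread("pics/side12.png")[120:220,270:370];b=cv2.imread("pics/top12.png")[180:280,330:430]
cv2.imwrite("pics/s12c.png",np.hstack([cv2.resize(a,(400,400),interpolation=2),cv2.resize(b,(400,400),interpolation=2)]))
```

```text
t 16.77 tcp [ 0.4905 -0.1643  0.1381] w 0.0941 F [-0.0805 -0.493   0.4795] q [-0.6316 -0.3074  2.0021  0.3678  1.0014  0.8337]
turn rotvec [ 0.0081 -0.0035 -0.0028] | 0.009242669667536616 rows 0.0770222472294718   shift(cm) after turn [ 3.3889 -0.3314  0.2827]  before turn [ 3.3869 -0.3434  0.2917]
```

View pics/s12c.png

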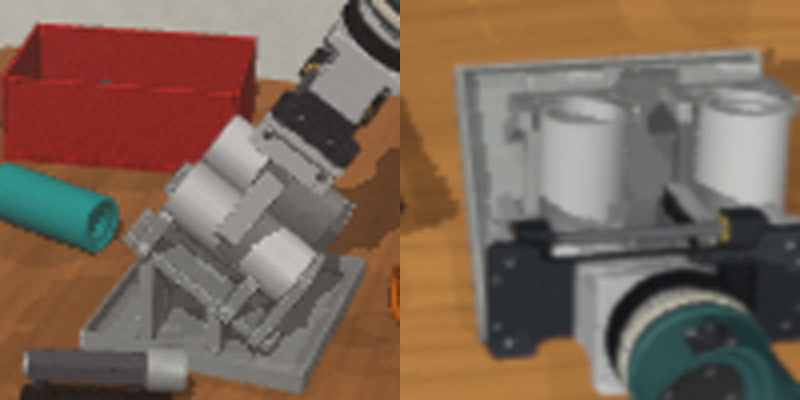

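Emit:
step_arm(
  motion="100 0 -0.3 0.25 0.008 -0.003 -0.003;100 1.5 0 0 0 0 0;100 1.2 0 0 0 0 0;100 0.7 0 0 0 0 0;100 0 0 0 0 0 0;0 0 0 0 0 0 0;0 0 0 0 0 0 0;0 0 0 0 0 0 0;0 0 0 0 0 0 0;0 0 0 0 0 0 0;0 0 0 0 0 0 0;0 0 0 0 0 0 0;0 0 0 0 0 0 0",
)

```text
time: 17.95
tool_pos: [0.5056, -0.1667, 0.1083]
ee_rot: [1.579, 1.011, -0.027]
wrist_force: [0.9, 6.5, 2.4]
width: 0.0533
```

Run:
```python
from h import *
plan(pt(L,.003,0,.0),tool(-L[:3,0],1,L[:3,2]))
cv2.imwrite("pics/side13.png",cv2.resize(snapshot("side")[120:220,270:390,::-1],None,fx=6,fy=6,interpolation=2))
```

```text
t 17.95 tcp [ 0.5056 -0.1667  0.1083] w 0.0533 F [0.9115 6.4752 2.4148] q [-0.6112 -0.239   2.0129  0.3761  0.9216  0.8339]
turn rotvec [-0.0032 -0.0031 -0.0009] | 0.004518726269659823 rows 0.03765605224716519   shift(cm) after turn [ 0.0576 -0.0418  0.0914]  before turn [ 0.0573 -0.0416  0.0917]
```

View pics/side13.png

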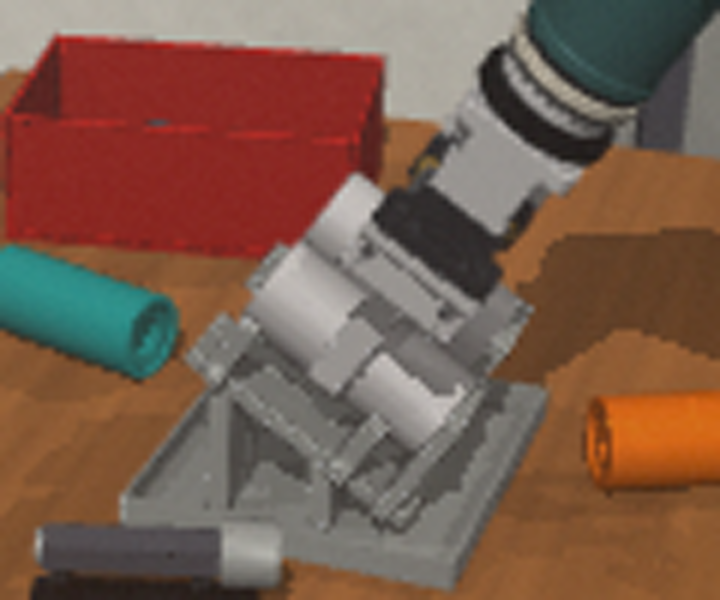

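Emit:
step_arm(
  motion="0 -0.6 0.2 0 0 0 0;0 -1.2 0.3 0 0 0 0;0 -2 0.3 0 0 0 0;0 -2.1 1.3 0 0 0 0;0 -2.1 1.3 0 0 0 0;0 -2.1 1.3 0 0 0 0;0 -2.1 1.3 0 0 0 0;0 -2.1 1.3 0 0 0 0;0 0 0 0 0 0 0;0 0 0 0 0 0 0",
)

```text
time: 18.83
tool_pos: [0.4911, -0.1685, 0.2677]
ee_rot: [1.568, 1.013, -0.038]
wrist_force: [-0.1, 0.3, -6.1]
width: 0.0535
```

Run:
```python
from h import *
plan(pt(C,.025,0,.1),tool(C[:3,0],1,C[:3,2]))
for n in P: cv2.imwrite(f"pics/{n}14.png",snapshot(n)[:,:,::-1])
```

```text
t 18.83 tcp [ 0.4911 -0.1685  0.2677] w 0.0535 F [-0.0809  0.3285 -6.1085] q [-0.6342 -0.3624  1.7803  0.3175  1.262   0.946 ]
turn rotvec [-3.0589 -0.0004 -0.0754] | 3.0597972308835564 rows 25.49831025736297   shift(cm) after turn [ 1.1318 10.3946 40.8463]  before turn [  3.1631  -7.0252 -41.4535]
```

View pics/side14.png

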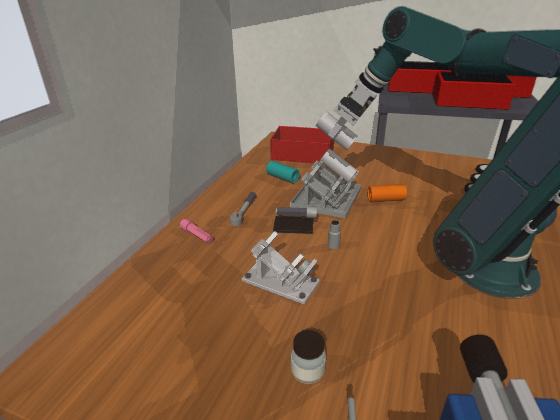

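Emit:
step_arm(
  motion="0 0 0 0 -0.1177 0 -0.0029;0 0 0 0 -0.1177 0 -0.0029;0 0 0 0 -0.1177 0 -0.0029;0 0 0 0 -0.1177 0 -0.0029;0 0 0 0 -0.1177 0 -0.0029;0 0 0 0 -0.1177 0 -0.0029;0 0 0 0 -0.1177 0 -0.0029;0 0 0 0 -0.1177 0 -0.0029;0 0 0 0 -0.1177 0 -0.0029;0 0 0 0 -0.1177 0 -0.0029;0 0 0 0 -0.1177 0 -0.0029;0 0 0 0 -0.1177 0 -0.0029;0 0 0 0 -0.1177 0 -0.0029;0 0 0 0 -0.1177 0 -0.0029;0 0 0 0 -0.1177 0 -0.0029;0 0 0 0 -0.1177 0 -0.0029;0 0 0 0 -0.1177 0 -0.0029;0 0 0 0 -0.1177 0 -0.0029;0 0 0 0 -0.1177 0 -0.0029;0 0 0 0 -0.1177 0 -0.0029",
)

```text
time: 20.6
tool_pos: [0.4902, -0.1675, 0.2636]
ee_rot: [-0.854, 1.034, -0.113]
wrist_force: [-0.6, -0.1, -4.5]
width: 0.0534
```

Emit:
step_arm(
  motion="0 0 0 0 -0.1177 0 -0.0029;0 0 0 0 -0.1177 0 -0.0029;0 0 0 0 -0.1177 0 -0.0029;0 0 0 0 -0.1177 0 -0.0029;0 0 0 0 -0.1177 0 -0.0029;0 0 0 0 -0.1177 0 -0.0029;0 0 0 0 0 0 0",
)

```text
time: 21.18
tool_pos: [0.4901, -0.1676, 0.2637]
ee_rot: [-1.567, 1.018, -0.125]
wrist_force: [0.9, -0.9, -5.1]
width: 0.0532
```

Run:
```python
from h import *
plan(pt(C,.022,0,.1),tool(C[:3,0],1,C[:3,2]))
```

```text
t 21.18 tcp [ 0.4901 -0.1676  0.2637] w 0.0532 F [ 0.9478 -0.8829 -5.1347] q [-0.5936 -0.3753  1.795   0.2544  1.2292 -2.0606]
turn rotvec [ 0.0012  0.0032 -0.0058] | 0.006761669661476165 rows 0.056347247178968045   shift(cm) after turn [ 0.8492 10.3925 40.7631]  before turn [ 1.0404 10.3378 40.7726]
```

Emit:
step_arm(
  motion="0 0 0.74 2.91 0 0 0;0 0 0.74 2.91 0 0 0;0 0 0.74 2.91 0 0 0;0 0 0.74 2.91 0 0 0;0 0 0.74 2.91 0 0 0;0 0 0.74 2.91 0 0 0;0 0 0.74 2.91 0 0 0;0 0 0.74 2.91 0 0 0;0 0 0.74 2.91 0 0 0;0 0 0.74 2.91 0 0 0;0 0 0.74 2.91 0 0 0;0 0 0.74 2.91 0 0 0;0 0 0.74 2.91 0 0 0;0 0.85 0.77 2.91 0 0 0;0 0 0 0 0 0 0;0 0 0 0 0 0 0",
)

```text
time: 22.52
tool_pos: [0.4595, 0.2475, 0.2018]
ee_rot: [-1.575, 1.018, -0.132]
wrist_force: [0.6, -0.8, -4.7]
width: 0.0535
```

Run:
```python
from h import *
plan(pt(C,.022,0,.0),tool(C[:3,0],1,C[:3,2]))
for n in P: cv2.imwrite(f"pics/{n}15.png",snapshot(n)[:,:,::-1])
a=cv2.imread("pics/side15.png")[180:320,210:350];b=cv2.imread("pics/top15.png")[180:300,150:270]
cv2.imwrite("pics/s15c.png",np.hstack([cv2.resize(a,(400,400),interpolation=2),cv2.resize(b,(400,400),interpolation=2)]))
```

```text
t 22.52 tcp [0.4595 0.2475 0.2018] w 0.0535 F [ 0.5865 -0.8003 -4.6972] q [ 0.6118 -0.2448  1.8226 -0.3968  1.1679 -0.7472]
turn rotvec [ 0.0028 -0.0007 -0.0059] | 0.006593527772542447 rows 0.05494606477118706   shift(cm) after turn [10.0735 -0.0632  0.0093]  before turn [10.0729 -0.123   0.0156]
```

View pics/s15c.png

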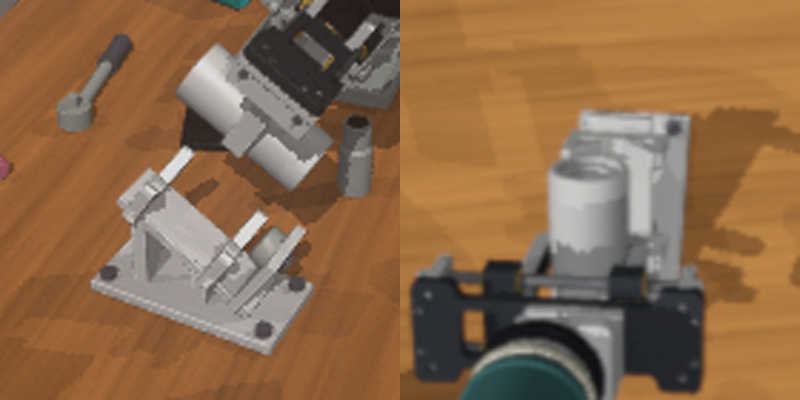

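Emit:
step_arm(
  motion="0 2 -0.05 0 0.003 0 -0.006;0 2 0 0 0 0 0;0 2 0 0 0 0 0;0 1 0 0 0 0 0;0 0 0 0 0 0 0;0 0 0 0 0 0 0",
)

```text
time: 23.12
tool_pos: [0.499, 0.2405, 0.1468]
ee_rot: [-1.567, 1.006, -0.132]
wrist_force: [0.1, 0.8, -4.1]
width: 0.0537
```

Run:
```python
from h import *
plan(pt(C,.022,0,.0),tool(C[:3,0],1,C[:3,2]))
for n in P: cv2.imwrite(f"pics/{n}16.png",snapshot(n)[:,:,::-1])
a=cv2.imread("pics/side16.png")[220:310,230:330];b=cv2.imread("pics/top16.png")[200:290,180:260]
cv2.imwrite("pics/s16c.png",np.hstack([cv2.resize(a,(500,450),interpolation=2),cv2.resize(b,(400,450),interpolation=2)])[:,:])
```

```text
t 23.12 tcp [0.499  0.2405 0.1468] w 0.0537 F [ 0.0605  0.7868 -4.0569] q [ 0.5487 -0.1511  1.862  -0.4082  1.0126 -0.7422]
turn rotvec [-0.0043 -0.0006  0.006 ] | 0.007354691592521188 rows 0.061289096604343236   shift(cm) after turn [3.292  0.4175 0.1941]  before turn [3.2893 0.4379 0.1943]
```

View pics/s16c.png

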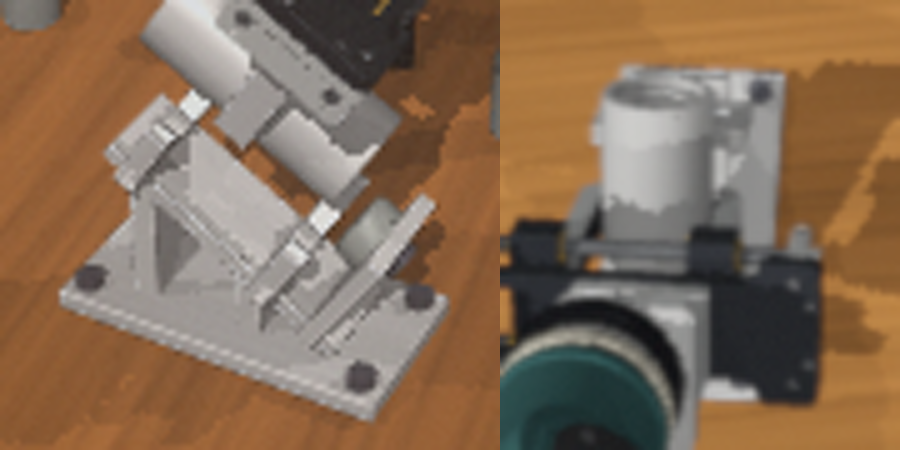

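Emit:
step_arm(
  motion="0 1 0.3 0.15 0 0 0.004;0 0.8 0 0 0 0 0;0 0.6 0 0 0 0 0;0 0.3 0 0 0 0 0;0 0 0 0 0 0 0;0 0 0 0 0 0 0",
)

```text
time: 23.72
tool_pos: [0.5108, 0.2415, 0.122]
ee_rot: [-1.568, 1.01, -0.13]
wrist_force: [-0.7, 0.1, -5.1]
width: 0.0532
```

Run:
```python
from h import *
plan(pt(C,.022,0,.0),tool(C[:3,0],1,C[:3,2]))
```

```text
t 23.72 tcp [0.5108 0.2415 0.122 ] w 0.0532 F [-0.6861  0.0699 -5.1176] q [ 0.5339 -0.1042  1.8714 -0.4124  0.9572 -0.7358]
turn rotvec [-0.0021  0.0003  0.0019] | 0.002874515768420021 rows 0.023954298070166843   shift(cm) after turn [ 0.569   0.0887 -0.0614]  before turn [ 0.5688  0.0896 -0.0618]
```

Emit:
step_arm(
  motion="0 0.25 0 0 0 0 0;0 0.15 0 0 0 0 0;0 0 0 0 0 0 0",
)

```text
time: 23.97
tool_pos: [0.5132, 0.2417, 0.1196]
ee_rot: [-1.565, 1.009, -0.128]
wrist_force: [-1.7, 0.4, -4.2]
width: 0.0532
```

Emit:
step_arm(
  motion="0 0.15 0 0 0 0 0;0 0 0 0 0 0 0;0 0 0 0 0 0 0",
)

```text
time: 24.22
tool_pos: [0.5134, 0.2417, 0.1194]
ee_rot: [-1.564, 1.009, -0.128]
wrist_force: [-9.3, 0.2, 3.5]
width: 0.0533
```

Run:
```python
from h import *
plan(pt(C,.022,0,.0),tool(C[:3,0],1,C[:3,2]))
for n in P: cv2.imwrite(f"pics/{n}17.png",snapshot(n)[:,:,::-1])
a=cv2.imread("pics/side17.png")[220:310,230:330];b=cv2.imread("pics/top17.png")[200:290,180:260]
cv2.imwrite("pics/s17c.png",np.hstack([cv2.resize(a,(500,450),interpolation=2),cv2.resize(b,(400,450),interpolation=2)])[:,:])
```

```text
t 24.22 tcp [0.5134 0.2417 0.1194] w 0.0533 F [-9.2811  0.155   3.4932] q [ 0.5308 -0.0977  1.8714 -0.4125  0.9484 -0.7349]
turn rotvec [-0.0034  0.0018  0.0028] | 0.004813877592523221 rows 0.04011564660436018   shift(cm) after turn [ 0.2193  0.1618 -0.119 ]  before turn [ 0.2186  0.162  -0.1199]
```

View pics/s17c.png

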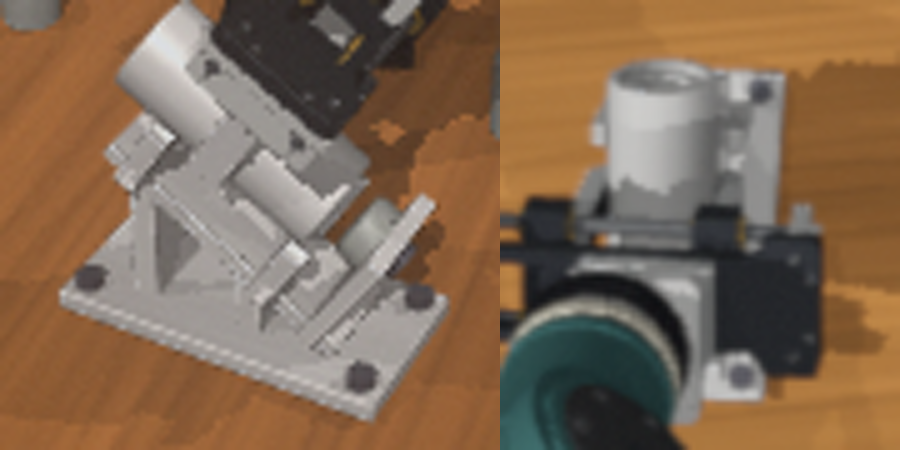

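Emit:
step_arm(
  motion="0 -0.1 0.3 0 0 0 0;0 0 0.5 0 0 0 0;0 0 0.5 0 0 0 0;0 0 0.3 0 0 0 0;0 0 0 0 0 0 0",
)

```text
time: 24.73
tool_pos: [0.5002, 0.2436, 0.1113]
ee_rot: [-1.565, 1.007, -0.127]
wrist_force: [-1.5, -0.3, 2.4]
width: 0.0534
```

Emit:
step_arm(
  motion="0 0 0.3 0 0 0 0;0 0 0 0 0 0 0",
)

```text
time: 24.9
tool_pos: [0.498, 0.2439, 0.11]
ee_rot: [-1.565, 1.007, -0.127]
wrist_force: [-1.1, -0.9, 4.4]
width: 0.0534
```

Emit:
step_arm(
  motion="0 0 0.3 0 0 0 0;0 0 0 0 0 0 0",
)

```text
time: 25.07
tool_pos: [0.4955, 0.2442, 0.1084]
ee_rot: [-1.565, 1.007, -0.127]
wrist_force: [-0.4, -1.6, 5.4]
width: 0.0535
```

Emit:
step_arm(
  motion="0 -0.05 0.2 0 0 0 0;0 0 0 0 0 0 0",
)

```text
time: 25.23
tool_pos: [0.4929, 0.2445, 0.1066]
ee_rot: [-1.565, 1.009, -0.127]
wrist_force: [-0.9, 0.7, 4.2]
width: 0.0538
```

Emit:
step_arm(
  motion="0 0 0.2 0 0 0 0;0 0 0 0 0 0 0",
)

```text
time: 25.4
tool_pos: [0.4912, 0.2447, 0.1056]
ee_rot: [-1.565, 1.009, -0.127]
wrist_force: [-0.3, 0.4, 3.2]
width: 0.0536
```

Emit:
step_arm(
  motion="0 0 0.2 0 0 0 0;0 0 0 0 0 0 0",
)

```text
time: 25.57
tool_pos: [0.49, 0.2448, 0.1047]
ee_rot: [-1.565, 1.008, -0.127]
wrist_force: [1.5, 0.8, 3.4]
width: 0.0535
```

Run:
```python
from h import *
plan(pt(C,-.003,0,.0),tool(C[:3,0],1,C[:3,2]))
for n in P: cv2.imwrite(f"pics/{n}18.png",snapshot(n)[:,:,::-1])
a=cv2.imread("pics/side18.png")[220:310,230:330];b=cv2.imread("pics/top18.png")[200:290,180:260]
cv2.imwrite("pics/s18c.png",np.hstack([cv2.resize(a,(500,450),interpolation=2),cv2.resize(b,(400,450),interpolation=2)])[:,:])
```

```text
t 25.57 tcp [0.49   0.2448 0.1047] w 0.0535 F [1.4551 0.7537 3.367 ] q [ 0.5669 -0.1213  1.9244 -0.4381  0.9352 -0.6805]
turn rotvec [-0.0024  0.0019  0.0042] | 0.005179589105421963 rows 0.04316324254518303   shift(cm) after turn [ 0.2268 -0.1162 -0.1226]  before turn [ 0.227  -0.1156 -0.1227]
```

View pics/s18c.png

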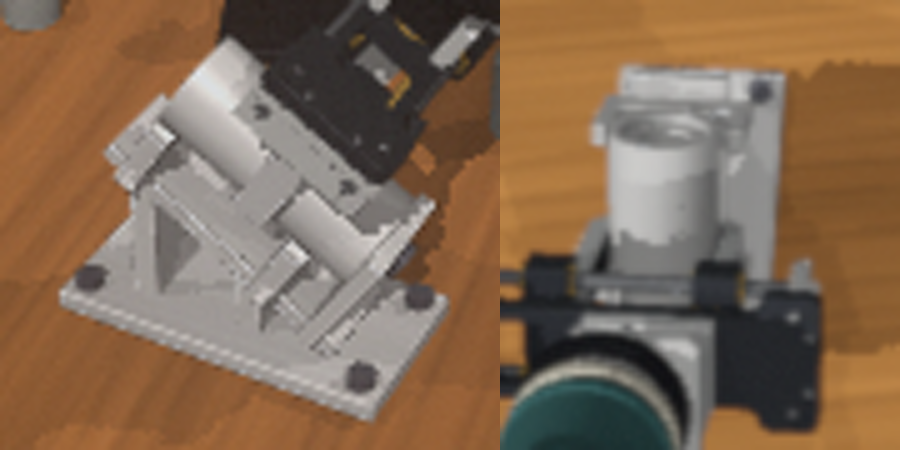

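Emit:
step_arm(
  motion="0 0 0.2 0 0 0 0;0 0 0 0 0 0 0",
)

```text
time: 25.83
tool_pos: [0.4899, 0.2449, 0.1048]
ee_rot: [-1.565, 1.004, -0.127]
wrist_force: [9.4, -0.4, 2.0]
width: 0.0533
```

Emit:
step_arm(
  motion="0 0 0.2 0 0 0 0;0 0 0 0 0 0 0",
)

```text
time: 26.0
tool_pos: [0.4898, 0.2449, 0.1049]
ee_rot: [-1.565, 1.001, -0.127]
wrist_force: [14.1, -0.9, 1.4]
width: 0.0535
```

Emit:
step_arm(
  motion="0 0 0.2 0 0 0 0;0 0 0 0 0 0 0",
)

```text
time: 26.17
tool_pos: [0.4896, 0.245, 0.1052]
ee_rot: [-1.565, 0.997, -0.126]
wrist_force: [18.2, -2.3, 0.2]
width: 0.0533
```

Emit:
step_arm(
  motion="0 0 -0.3 0 0 0 0;100 0 0 0 0 0 0;100 0 0 0 0 0 0;100 0 0 0 0 0 0;100 0 0 0 0 0 0;100 0 0 0 0 0 0;100 0 0 0 0 0 0;100 -1.5 0 0 0 0 0;100 -3 0 0 0 0 0;100 -3 0 0 0 0 0;100 -3 -1 0 0 0 0;100 -3 -1 0 0 0 0;100 -2 -1.5 -3 0 0 0;100 0 0 -3 0 0 0;100 0 0 -3 0 0 0;100 0 0 -3 0 0 0;100 0 0 -3 0 0 0;100 0 0 0 0 0 0",
)

```text
time: 27.67
tool_pos: [0.4141, 0.0981, 0.2526]
ee_rot: [-1.57, 1.008, -0.139]
wrist_force: [-0.0, 0.4, 0.4]
width: 0.0938
```

Run:
```python
from h import *
f=5
R,G=(0,0,255),(0,255,0)
out=[]
def circ(T,x,r): return [pt(T,x,r*np.cos(a),r*np.sin(a)) for a in np.linspace(0,2*np.pi,40)]
for n,x0,y0 in(("side",235,220),("top",185,205)):
    im=np.ascontiguousarray(snapshot(n)[:,:,::-1]); cv2.imwrite(f"pics/{n}19.png",im)
    c=cv2.resize(im[y0:y0+80,x0:x0+80],None,fx=f,fy=f,interpolation=2); c2=c.copy()
    for x in(-.06,.06):
        a=((proj(n,circ(C,x,.027))-[x0,y0]+.5)*f-.5).round().astype(int)
        cv2.polylines(c2,[a],False,R,1)
    out.append(np.vstack([c,c2])[:,:])
cv2.imwrite("pics/o19.png",cv2.resize(np.hstack(out),(600,600)))
cur_=cur();print(cur_[0]['time'],cur_[2],cur_[0]['width'])
```

```text
27.7667 [0.4147 0.1017 0.2524] 0.09400539932593051
```

View pics/o19.png

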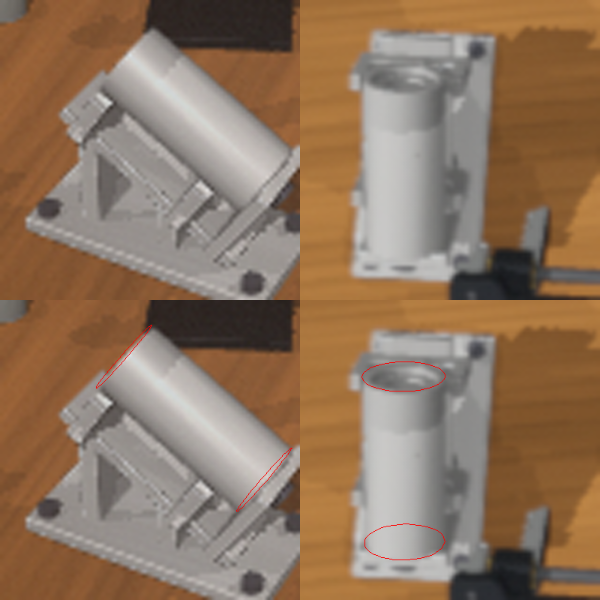

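View pics/top19.png

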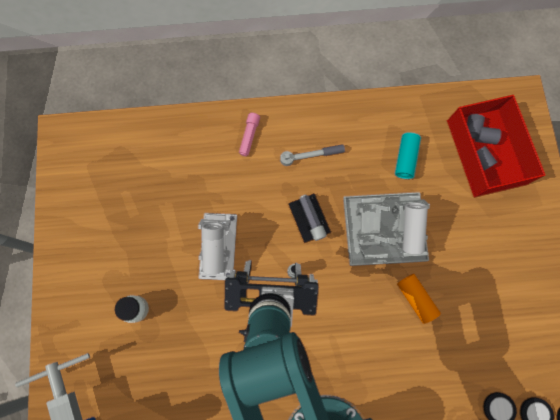

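Run:
```python
from h import *
o=robot.get_obs(); print(o['time'],o['wrist_force'],abs(o['qvel']).max())
print(robot.close_job())
```

```text
27.7667 [ 0.4058  0.5083 -0.3069] 0.053925151477088686
the job is handed in; nothing more can be done
None
```

The job is handed in at 27.8 s of the 72 s allowed; `close_job` gave no verdict.

**Gauging:** The plug went about 18 mm into the upper end of the left-hand sleeve before it met resistance, at about 8 N. That made the upper end the deep seat, so the sleeve had to be turned end for end. The gauge then went back on its stand.

**Loading:** I turned the sleeve in the gripper, lowered it into the cradle saddles about 27 mm up the slope, and pushed it down. It stopped hard, with about 18 N of resistance and no further travel.

**Last checks:**
- **Sleeve in the cradle:** both cameras show its ends within about 1–2 mm of the estimated home position. If the shallow seat were down, it would stand 11 mm short.
- **Everything else:** from the top camera, the other sleeve is still in the right-hand lane, the gauge is on its stand, and the ratchet, socket and grease jar look unmoved. I judged these by eye from the picture and did not measure them again.
- **Robot:** the gripper is open and clear, with wrist force under 1 N.

**Disagreements:** the measured tool position wandered by 1–3 mm, and it differed by about 2 mm from the side camera while I lined up the gauge. I settled that from the camera images and by moving until contact. No check failed.

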